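Stack the circuit modules in the carrier, lock it and cover it

TASK

Pull up the carrier's locking knob, press the fuse cap of every loose circuit module fully home, flush with its top, and stack all these modules, square and centred, on the pile already in the carrier. Then push the locking knob fully down again and lay the cover plate square on the very top. Nobody has measured the pile, so feel for its top each time and let go only when the piece rests on it: do not drop or ram anything onto the pile, and leave the other things on the bench where they are.

Things in the scene. Friction and masses are not known exactly. Their poses are not given: they have to be found in the camera images.
- carrier: dark steel carrier fixed to the bench: base 70 mm wide, 10 mm thick, reaching from x = -138 to +62 mm, two lips across it at x = -60 and +60 mm, 28 mm high. Origin: on the bench under the pile; x along the long side, z up. A firmly fixed pile of finished modules (100 x 58 mm, flat top) stands centred on the origin, square with it; its top is at an unmeasured height, 14 to 44 mm above the bench
- module1: flat sealed circuit module (one of up to five alike): aluminium case with a green board as its flat top, 100 mm (x) x 58 mm (y) x 14 mm, 0.12 kg or so, loose on the bench; origin at the centre of its underside, z up. Either way round is the same. Stacks flat once its fuse cap is home. May be absent
- fuse1 (a joint): how far the fuse cap of module1 is pushed in (m): 0 standing 5.5 mm proud of the module's top, 0.0055 fully home, flush with it. Grey round cap 24 mm across in the middle of the top; a tight push fit: it moves under about 5 N and stays where it is left
- module2: flat sealed circuit module (one of up to five alike): aluminium case with a green board as its flat top, 100 mm (x) x 58 mm (y) x 14 mm, 0.12 kg or so, loose on the bench; origin at the centre of its underside, z up. Either way round is the same. Stacks flat once its fuse cap is home. May be absent
- fuse2 (a joint): how far the fuse cap of module2 is pushed in (m): 0 standing 5.5 mm proud of the module's top, 0.0055 fully home, flush with it. Grey round cap 24 mm across in the middle of the top; a tight push fit: it moves under about 5 N and stays where it is left
- module3: flat sealed circuit module (one of up to five alike): aluminium case with a green board as its flat top, 100 mm (x) x 58 mm (y) x 14 mm, 0.12 kg or so, loose on the bench; origin at the centre of its underside, z up. Either way round is the same. Stacks flat once its fuse cap is home. May be absent
- fuse3 (a joint): how far the fuse cap of module3 is pushed in (m): 0 standing 5.5 mm proud of the module's top, 0.0055 fully home, flush with it. Grey round cap 24 mm across in the middle of the top; a tight push fit: it moves under about 5 N and stays where it is left
- module4: flat sealed circuit module (one of up to five alike): aluminium case with a green board as its flat top, 100 mm (x) x 58 mm (y) x 14 mm, 0.12 kg or so, loose on the bench; origin at the centre of its underside, z up. Either way round is the same. Stacks flat once its fuse cap is home. May be absent
- fuse4 (a joint): how far the fuse cap of module4 is pushed in (m): 0 standing 5.5 mm proud of the module's top, 0.0055 fully home, flush with it. Grey round cap 24 mm across in the middle of the top; a tight push fit: it moves under about 5 N and stays where it is left
- module5: flat sealed circuit module (one of up to five alike): aluminium case with a green board as its flat top, 100 mm (x) x 58 mm (y) x 14 mm, 0.12 kg or so, loose on the bench; origin at the centre of its underside, z up. Either way round is the same. Stacks flat once its fuse cap is home. May be absent
- fuse5 (a joint): how far the fuse cap of module5 is pushed in (m): 0 standing 5.5 mm proud of the module's top, 0.0055 fully home, flush with it. Grey round cap 24 mm across in the middle of the top; a tight push fit: it moves under about 5 N and stays where it is left
- lock (a joint): how far the carrier's locking knob is pulled up (m): 0 fully down (locked), 0.012 fully up; it moves under about 5 N and stays where it is left
- lock_top (a point): middle of the top of the locking knob, an upright black knob 20 mm across and 16 mm tall on a steel post 26 mm across and 30 mm high, on the carrier's axis 115 mm from its origin towards -x (the robot's side); it slides straight up along the post; its top is 46 mm above the bench when down
- cover: loose cover plate: aluminium, 116 mm (x) x 64 mm (y) x 5 mm, with a black grip rib along the middle of its top, 60 mm (x) x 14 mm (y), rising to 27 mm above the underside; about 0.12 kg; origin at the centre of its underside, z up. Either way round is the same
- spool: a black and silver solder spool standing on its flange, 56 mm across, 42 mm tall; a bystander
- tape: a black roll of insulating tape lying flat, 60 mm across, 19 mm tall; a bystander
- screwdriver: a screwdriver lying on the bench, about 170 mm long; a bystander
- spray: a standing spray can, 52 mm across, 160 mm tall; a bystander
- flux: a small standing jar, 40 mm across, 70 mm tall; a bystander
Not all that is in view belongs to the job. Leave any orange, pink or purple look-alike of the cover alone.

How it is judged:
On the way, in this order (a step that is already met when the one before it is completed fails the run):
1. the carrier's locking knob is pulled up (over 9 of its 12 mm) (value of joint lock above 0.009 m), for 0.2 s.
2. with the knob still up, all the modules lie stacked on the pile (value of joint lock above 0.009 m and horizontal distance between each of module1, module2, module3, module4, module5 and carrier below 0.012 m and angle between each of module1, module2, module3, module4, module5's own z axis and vertical below 0.06 rad and angle between the x axis of each of module1, module2, module3, module4, module5 and the x axis of carrier, either way round below 0.15 rad and linear speed of each of module1, module2, module3, module4, module5 below 0.02 m/s), for 0.2 s.
At the end, for the whole second after the job is handed in: Every module and the cover lie on the pile, within 12 mm of the carrier's centre, within 0.15 rad of its direction (either way round), level to 0.06 rad, at rest, the cover on top; every fuse cap in by at least 4.2 of 5.5 mm; the locking knob down to within 2 mm (value of joint lock below 0.002 m and horizontal distance between each of module1, module2, module3, module4, module5, cover and carrier below 0.012 m and angle between each of module1, module2, module3, module4, module5, cover's own z axis and vertical below 0.06 rad and angle between the x axis of each of module1, module2, module3, module4, module5, cover and the x axis of carrier, either way round below 0.15 rad and linear speed of each of module1, module2, module3, module4, module5, cover below 0.02 m/s and value of joint each of fuse1, fuse2, fuse3, fuse4, fuse5 above 0.0042 m and z of cover in the frame of module1 above 0.008 m and z of cover in the frame of module2 above 0.008 m and z of cover in the frame of module3 above 0.008 m and z of cover in the frame of module4 above 0.008 m and z of cover in the frame of module5 above 0.008 m); the robot touches nothing.
It fails at once if a module or the cover is let fall onto the pile (loose in the air above it, faster than 0.35 m/s: a drop of over 6 mm) ((horizontal distance between module1 and carrier below 0.03 m and linear speed of module1 above 0.35 m/s and contact force between module1 and the fingers below 0.01 N and contact force between module1 and anything else below 0.01 N) or (horizontal distance between module2 and carrier below 0.03 m and linear speed of module2 above 0.35 m/s and contact force between module2 and the fingers below 0.01 N and contact force between module2 and anything else below 0.01 N) or (horizontal distance between module3 and carrier below 0.03 m and linear speed of module3 above 0.35 m/s and contact force between module3 and the fingers below 0.01 N and contact force between module3 and anything else below 0.01 N) or (horizontal distance between module4 and carrier below 0.03 m and linear speed of module4 above 0.35 m/s and contact force between module4 and the fingers below 0.01 N and contact force between module4 and anything else below 0.01 N) or (horizontal distance between module5 and carrier below 0.03 m and linear speed of module5 above 0.35 m/s and contact force between module5 and the fingers below 0.01 N and contact force between module5 and anything else below 0.01 N) or (horizontal distance between cover and carrier below 0.03 m and linear speed of cover above 0.35 m/s and contact force between cover and the fingers below 0.01 N and contact force between cover and anything else below 0.01 N)).
It fails at once if the pile or carrier is struck or pressed with more than 45 N (contact force between carrier and anything else above 45 N).
It fails at once if a bystander is disturbed (moved over 4 cm) (distance of any of spool, tape, screwdriver, spray, flux from where it was at the start of the episode above 0.04 m).
Of module1, module2, module3, module4, module5 only 3 to 5 are there at a start; the rules pass over those that are not, and their reading is None.
At some moment in a run one of cover may be knocked a few centimetres aside while the robot is not near it.
It also fails if it takes over 210 s, if anything falls off the work surface, if the arm or the gripper's body presses on something with over 40 N, if the wrist force passes 120 N, or if a joint passes its speed limit or range.

ROBOT

A 6-joint arm with a two-finger parallel gripper is mounted at the origin on the work surface. World frame = base frame: x ahead of the robot, y to its left, z up, the work surface at z = 0. Lengths are in m, angles in rad, forces in N, time in s.
With the tool pointing down it reaches from about 0.35 to 0.975 m from the base axis. Payload 4.9 kg.
Tool frame: the origin (TCP) lies on the centre line of the jaws, within the pads' length; the fingertips stand 14 mm ahead of it and the grasp point (between the pads) lies 5 mm behind it; z points along the fingers, y is the line along which they close (so a half turn about z gives the same grasp; the last joint's range is limited). The gripper opens to 85 mm and grips with 20 to 120 N. Pads are 22 mm wide; open, the fingers measure 114 mm over their backs; the gripper's body (76 mm by 85 mm) begins 54 mm behind the grasp point. The pads swing forward as they close: fully open they stand 13 mm farther back than shut.
Start: joints at [-1.409, 0.053, 1.613, -0, 1.476, -0.119], TCP at [0.173, -0.601, 0.245] pointing down, gripper open.
Joint ranges: [-3.01, 3.01], [-1.01, 2.22], [0.06, 2.58], [-1.02, 4.17], [0.09, 2.62], [-3.14, 3.14]. Speed limits (rad/s): [2.57, 2.57, 3.14, 3.14, 3.14, 3.14].

INTERFACE

Orientations are given as a unit quaternion [w, x, y, z].
In Python, from plant import * gives the robot as it stands.
- The arm moves only by the tool send_rows, never from a script. Its argument "steps" is a list of rows, each an object with "translation": the shift along the tool's x, y, z in cm, a list of three; "delta_rot": the turn, a rotation vector about the tool's x, y, z in rad, a list of three; "jaw": the finger opening in cm, from 0 to 8.54. In form: [{"translation": [dx, dy, dz], "delta_rot": [rx, ry, rz], "jaw": jaw}, ...]. A call has exactly 8 rows; each row is the pose to reach, as a shift and turn from the pose commanded when the call began, along the tool's axes at that moment; what a row does not reach only later rows make up. A row lasts 1/10 s, in which the tool goes at most 50 mm and 8.59 degrees, less where a joint would pass 70% of its speed; a pose out of reach is approached as far as the arm can. A call with a gripper value outside its range is refused whole. The fingers move at their own pace and stop on an object; the grip force is fixed at half the most. Time passes only in rows, so rows that repeat a pose let the fingers close, or fill a call up. It gives the time, the measured TCP pose, the force, the opening and the grip force at its end, in the units of the state.
- state(): the state, without advancing time (a new reading comes with each control period).
- grab_frame(name): name is "scene" or "top" or "wrist"; returns a dict with "pixels" (384x512x3 uint8, blue, green, red), "range_z" (384x512 float32, m along the optical axis (not along the pixel's ray), 0 where there is no reading), "fx", "fy", "cx", "cy" (pixels), "dist" ([k1, k2, p1, p2, k3] as OpenCV has them; the pictures are not rectified), "rvec" (rotation vector, rad) and "tvec" (3), from world to camera coordinates, as OpenCV has them. Camera axes: x right, y down, z forward; pixel columns grow to the right and rows downward; lengths in m; the calibration is good to about 2 mm. A picture is of the moment at which its call begins.
- job_done(): hands the job in; it is judged then, once.
The state is a dict: "time": time; "joint_pos": joint angles; "joint_vel": joint speeds; "joint_efforts": joint torques, N m; "tool_pos": TCP position; "tool_rot": TCP orientation; "contact_force": force on the tool from outside, world axes, zero at the start; "ft_torque": the same for the moment, N m; "gripper_width": opening from 0.0 (shut) to 1.0 (fully open); "grasp_force": force on a finger pad.
Only numpy, scipy, OpenCV 4.12 (cv2) and the standard library are available. Lean on these libraries where they do the work, as an engineer would, in place of code of your own. Each camera call takes 0.05 s, during which the arm holds its last target. There are 200 camera calls.

## Working session

There is one attempt and no reset: what is moved stays moved. The work goes in short steps, Python scripts to look and compute and a tool call to move; the robot and the scene stay as the last step left them, time stands still between calls to the robot, and variables do not carry over. Pictures are saved under pics/ and viewed, at most 14 in all, crops included, and the job is handed in when it is done.

Besides the shell and the picture viewer there is one more tool, called after "Request:" as name([rows], argument=value, ...), one row to a line, values as JSON. send_rows: Moves the arm, as the interface text tells. Its arguments: {"type":"object","properties":{"steps":{"type":"array","items":{"type":"object","properties":{"translation":{"type":"array","items":{"type":"number"}},"delta_rot":{"type":"array","items":{"type":"number"}},"jaw":{"type":"number"}}}}},"required":["steps"]}

```bash
ls; mkdir -p pics; python3 - <<'E'
from plant import *
import cv2,numpy as np
print(state())
for n in ("top","scene"):
    f=grab_frame(n); cv2.imwrite(f"pics/{n}0.png",f["pixels"]); np.save(f"pics/{n}0.npy",f,allow_pickle=True)
    R=cv2.Rodrigues(np.array(f["rvec"]))[0]; print(n,f["fx"],f["cx"],f["cy"],f["dist"],-R.T@np.array(f["tvec"]).ravel(),R)
E
```

```text
pics
{'time': 0.0, 'joint_pos': array([-1.40898085e+00,  5.33631984e-02,  1.61430474e+00, -1.14813119e-05,
        1.47597902e+00, -1.18995926e-01]), 'joint_vel': array([-0.00133568, -0.00074804,  0.00086514, -0.00143704,  0.00065689,
       -0.00237742]), 'joint_efforts': array([ 7.81896506e-04, -3.93678296e+01, -3.70175064e+01, -3.86977251e-05,
        6.99349330e-03,  3.57661687e-07]), 'tool_pos': array([ 0.17311317, -0.59992921,  0.24405264]), 'tool_rot': array([-1.02679317e-03,  9.90158703e-01,  1.39945303e-01, -2.77023876e-05]), 'contact_force': array([ 0.69266354,  0.15831139, -0.53058601]), 'ft_torque': array([ 0.01037331,  0.05262809, -0.02322236]), 'grasp_force': 0.0, 'gripper_width': 1.0040650948123013}
top 348.2068921066552 257.1323934623391 193.06194752034213 [-0.0673288  0.         0.         0.         0.       ] [0.43492186 0.04147335 1.28792983] [[ 0.00401017 -0.99994918  0.00924978]
 [-0.99777653 -0.00461649 -0.06648824]
 [ 0.06652756 -0.00896259 -0.99774433]]
scene 355.155527192059 264.4842455161217 193.8670033174317 [3.69551549e-05 0.00000000e+00 0.00000000e+00 0.00000000e+00
 0.00000000e+00] [1.05578193 0.41523564 0.8039765 ] [[-0.57571021  0.81762818  0.00647419]
 [ 0.59981875  0.42770032 -0.67623213]
 [-0.55567546 -0.3854304  -0.73666016]]
```

View pics/top0.png

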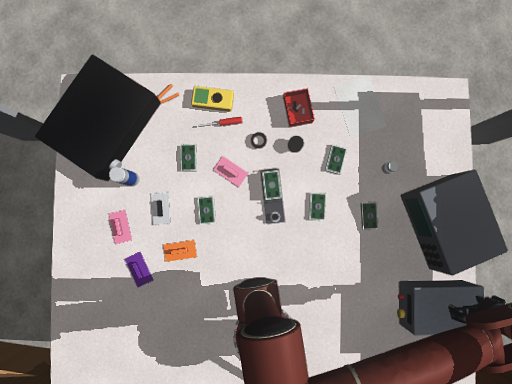

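View pics/scene0.png

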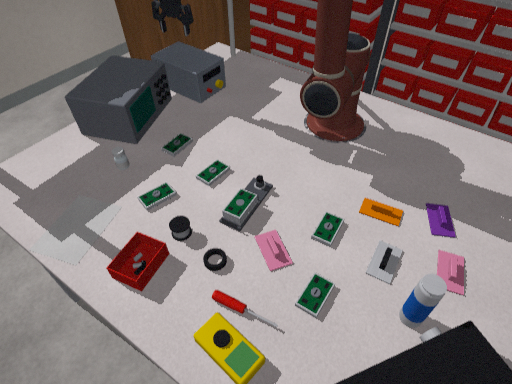

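The top view shows five green modules at (188,157), (205,210), (335,159), (317,206) and (369,215). The carrier's pile is at (272,184) and its knob at (275,216). Cover candidates are silver with a black rib (160,208), pink (230,171), pink (119,226), orange (180,250) and purple (138,269). Only the silver one is aluminium with a black rib. The crop below should confirm it.

```bash
cat > h.py <<'E'
from plant import *
import cv2,numpy as np
from scipy.spatial.transform import Rotation as Ro
def cam(f):
    K=np.array([[f["fx"],0,f["cx"]],[0,f["fy"],f["cy"]],[0,0,1]]); R=cv2.Rodrigues(np.array(f["rvec"]))[0]
    t=np.array(f["tvec"]).ravel(); return K,np.array(f["dist"]),R,t
def ray(f,uv,z):
    K,d,R,t=cam(f); p=cv2.undistortPoints(np.float64(uv).reshape(-1,1,2),K,d).reshape(-1,2)
    r=np.c_[p,np.ones(len(p))]@R; c=-R.T@t
    return c+r*((z-c[2])/r[:,2])[:,None]
def height(f,mask):
    v,u=np.nonzero(mask); Z=f["range_z"][v,u]; k=Z>0; K,d,R,t=cam(f)
    p=cv2.undistortPoints(np.float64(np.c_[u,v]).reshape(-1,1,2),K,d).reshape(-1,2)
    P=(np.c_[p,np.ones(len(p))]*Z[:,None]-t)@R
    return P[k]
def rect(f,c,z):
    P=ray(f,c,z)[:,:2]; r=cv2.minAreaRect((P*1000).astype(np.float32)); (x,y),(w,h),a=r
    if w<h: w,h,a=h,w,a+90
    return x,y,w,h,(a+90)%180-90
def green(f,amin=80):
    hsv=cv2.cvtColor(f["pixels"],cv2.COLOR_BGR2HSV)
    m=cv2.inRange(hsv,(45,90,15),(85,255,255)); m=cv2.morphologyEx(m,cv2.MORPH_CLOSE,np.ones((5,5)))
    cs=cv2.findContours(m,cv2.RETR_EXTERNAL,cv2.CHAIN_APPROX_NONE)[0]
    return [c for c in cs if cv2.contourArea(c)>amin],hsv
E
python3 - <<'E'
from h import *
for n in("top","scene"):
    f=np.load(f"pics/{n}0.npy",allow_pickle=True).item()
    cs,_=green(f)
    print(n)
    for c in cs:
        m=np.zeros(f["range_z"].shape,np.uint8); cv2.drawContours(m,[c],-1,1,-1)
        P=height(f,m); z=np.median(P[:,2]) if len(P) else 0
        u=c.reshape(-1,2).mean(0)
        print(u.round(),"z",round(z*1000,1),"rect",np.round(rect(f,c,z),1), "z14",np.round(rect(f,c,.014)[:2],1))
f=np.load("pics/top0.npy",allow_pickle=True).item()
g=cv2.resize(f["pixels"][130:290,100:250],None,fx=4,fy=3.75,interpolation=cv2.INTER_CUBIC)
cv2.imwrite("pics/crop1.png",g)
# cover: grey bright aluminium blob by depth
m=np.zeros(f["range_z"].shape,np.uint8); m[185:232,145:178]=1
P=height(f,m); z=P[:,2]*1000; print(np.histogram(z,bins=[-10,-3,2,4,7,10,20,30,40]))
m[:]=0; m[205:228,260:292]=1; P=height(f,m);q=P[P[:,2]>.036]; print("knob",len(q),q.mean(0),q[:,2].max())
m[:]=0; m[165:228,255:292]=1; P=height(f,m);q=P[(P[:,2]>.006)]; print("carrier",np.round(cv2.minAreaRect((q[:,:2]*1000).astype(np.float32))[0:],1) if 0 else cv2.minAreaRect((q[:,:2]*1000).astype(np.float32)))
print(f["range_z"][150,150],)
E
```

```text
top
[206. 211.] z 15.2 rect [457.9 217.5  86.7  44.9   5.2] z14 [457.9 217.7]
[318. 206.] z 14.6 rect [ 473.1 -191.9   87.3   45.2   -3.4] z14 [ 473.1 -192. ]
[271. 185.] z 44.2 rect [549.  -20.9  86.6  44.3   6.8] z14 [551.8 -22.4]
[336. 159.] z 15.1 rect [ 649.6 -263.2   87.6   45.4  -15.4] z14 [ 649.8 -263.4]
[187. 156.] z 15.5 rect [653.8 287.8  85.8  40.9   1.2] z14 [654.1 288.1]
[201.  96.] z 35.9 rect [878.4 239.1  51.6  47.1  -8.1] z14 [886.2 242.5]
scene
[241. 359.] z 36.5 rect [879.9 239.2  52.2  48.1  -6.3] z14 [874.8 234.1]
[315. 293.] z 15.3 rect [653.8 287.2  89.3  48.7   2.1] z14 [653.2 287. ]
[328. 227.] z 15.7 rect [459.9 217.2  88.4  48.4   5.5] z14 [458.6 216.8]
[239. 202.] z 45.4 rect [550.8 -21.   88.3  48.    7.1] z14 [529.9 -39.1]
[156. 194.] z 16.3 rect [ 650.7 -261.9   89.    46.5  -14.1] z14 [ 649.5 -263.8]
[212. 171.] z 16.2 rect [ 474.8 -191.4   88.4   46.9   -2.8] z14 [ 473.2 -193.1]
[176. 143.] z 16.7 rect [ 441.7 -383.8   87.1   46.     2.5] z14 [ 439.6 -386.5]
[144. 106.] z 95.4 rect [ 428.  -541.6  263.5   82.5   39.6] z14 [ 355.9 -651.5]
(array([100, 705, 282, 270,  99,  21,  60,   7]), array([-10,  -3,   2,   4,   7,  10,  20,  30,  40]))
knob 25 [ 0.43271823 -0.03585704  0.04520053] 0.050000398258550835
carrier ((505.1366271972656, -26.918197631835938), (129.08380126953125, 210.83885192871094), 89.88248443603516)
1.294814
```

View pics/crop1.png

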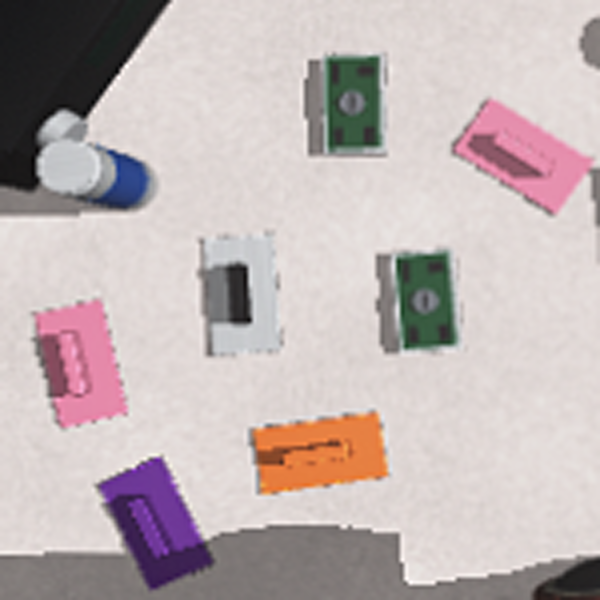

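The crop at (238,295) is silver with a black rib, so that is the cover; the pink, orange and purple plates are look-alikes. The measured heights and sizes agree with the description, with module tops about 15 mm and the pile about 43 mm. I move above the knob first.

Request:
send_rows([
  {"translation": [20.4,-23.5,0],"delta_rot": [0,0,0.282],"jaw": 8.5},
  {"translation": [20.4,-23.5,0],"delta_rot": [0,0,0.282],"jaw": 8.5},
  {"translation": [20.4,-23.5,0],"delta_rot": [0,0,0.282],"jaw": 8.5},
  {"translation": [20.4,-23.5,0],"delta_rot": [0,0,0.282],"jaw": 8.5},
  {"translation": [20.4,-23.5,0],"delta_rot": [0,0,0.282],"jaw": 8.5},
  {"translation": [20.4,-23.5,0],"delta_rot": [0,0,0.282],"jaw": 8.5},
  {"translation": [20.4,-23.5,0],"delta_rot": [0,0,0.282],"jaw": 8.5},
  {"translation": [20.4,-23.5,0],"delta_rot": [0,0,0.282],"jaw": 8.5},
])

```text
time: 0.9
tool_pos: [0.3046, -0.3168, 0.2451]
tool_rot: [0.0, 1.0, 0.001, 0.0]
contact_force: [-0.5, -0.6, 0.3]
gripper_width: 0.995
grasp_force: 0.0
```

Request:
send_rows([
  {"translation": [13.1,-28.4,0],"delta_rot": [0,0,0],"jaw": 8.5},
  {"translation": [13.1,-28.4,0],"delta_rot": [0,0,0],"jaw": 8.5},
  {"translation": [13.1,-28.4,0],"delta_rot": [0,0,0],"jaw": 8.5},
  {"translation": [13.1,-28.4,0],"delta_rot": [0,0,0],"jaw": 8.5},
  {"translation": [13.1,-28.4,0],"delta_rot": [0,0,0],"jaw": 8.5},
  {"translation": [13.1,-28.4,0],"delta_rot": [0,0,0],"jaw": 8.5},
  {"translation": [13.1,-28.4,0],"delta_rot": [0,0,0],"jaw": 8.5},
  {"translation": [13.1,-28.4,0],"delta_rot": [0,0,0],"jaw": 8.5},
])

```text
time: 1.7
tool_pos: [0.4361, -0.034, 0.245]
tool_rot: [0.0, 1.0, 0.001, -0.001]
contact_force: [0.5, 0.1, 0.5]
gripper_width: 0.994
grasp_force: 0.0
```

```bash
cat >> h.py <<'E'
def st():
    s=state(); q=s["tool_rot"]; Rm=Ro.from_quat(np.r_[q[1:],q[0]]).as_matrix()
    print("t",round(s["time"],2),"tcp mm",(s["tool_pos"]*1000).round(1),"psi deg",round(np.degrees(np.arctan2(Rm[1,0],Rm[0,0])),2),"F",s["contact_force"].round(1),"w",round(s["gripper_width"]*85,1),"g",round(s["grasp_force"],1)); return s
E
python3 - <<'E'
from h import *
st(); f=grab_frame("wrist"); np.save("pics/w1.npy",f,allow_pickle=True); cv2.imwrite("pics/w1.png",f["pixels"])
K,d,R,t=cam(f); print(-R.T@t, R, f["fx"])
E
```

```text
t 1.7 tcp mm [436.1 -34.  245. ] psi deg 0.06 F [0.5 0.1 0.5] w 84.5 g 0.0
[ 0.51634492 -0.03333303  0.37269765] [[ 1.21558055e-04 -9.99999912e-01  4.01125076e-04]
 [-9.50076837e-01  9.66796312e-06  3.12016032e-01]
 [-3.12016009e-01 -4.19027705e-04 -9.50076752e-01]] 264.6152844447411
```

View pics/w1.png

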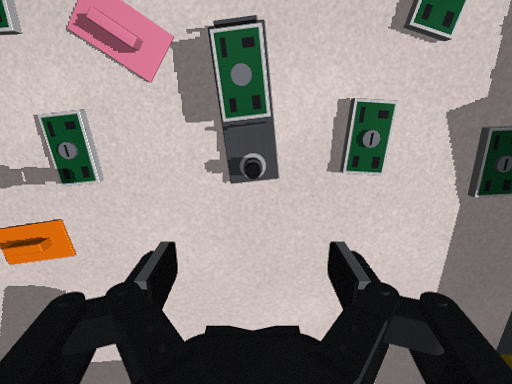

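The wrist view shows the pile at (240,72), the knob at (252,165), and modules at (68,148) and (371,138). It also shows part of another at (495,160). Refining the positions from this view:

```bash
python3 - <<'E'
from h import *
f=np.load("pics/w1.npy",allow_pickle=True).item()
for c in green(f)[0]:
    m=np.zeros(f["range_z"].shape,np.uint8); cv2.drawContours(m,[c],-1,1,-1)
    z=np.median(height(f,m)[:,2]); print(c.reshape(-1,2).mean(0).round(),round(z*1000,1),np.round(rect(f,c,z),1),np.round(rect(f,c,.014),1))
g=cv2.cvtColor(f["pixels"],cv2.COLOR_BGR2GRAY)
m=np.zeros_like(g); m[145:185,230:280]=1; P=height(f,m); q=P[(P[:,2]>.041)]; print("knob",len(q),q.mean(0),np.percentile(q[:,2],[50,90]), cv2.minEnclosingCircle((q[:,:2]*1000).astype(np.float32)))
m[:]=0; m[0:190,200:290]=1; P=height(f,m); q=P[(P[:,2]>.006)&(P[:,2]<.015)]; print("base",cv2.minAreaRect((q[:,:2]*1000).astype(np.float32)))
E
```

```text
[498. 165.] 13.7 [ 440.9 -383.7   90.9   49.     3.1] [ 440.9 -383.4   90.8   49.     3.1]
[ 68. 148.] 13.8 [459.3 217.2  90.7  49.2   5.7] [459.4 217.1  90.6  49.1   5.7]
[370. 136.] 13.9 [ 475.  -191.2   91.    48.9   -2.5] [ 475.  -191.2   90.9   48.8   -2.5]
[241.  72.] 43.5 [550.3 -20.6  90.9  48.9   6.9] [553.3 -19.4  99.   53.3   6.9]
[440.  13.] 13.6 [ 624.1 -254.7   49.5   36.7   75.4] [ 624.  -254.5   49.4   36.7   75.4]
[ 2. 14.] 13.5 [622.2 263.6  28.4   8.4 -15.3] [622.1 263.1  28.4   8.4 -15.3]
knob 190 [ 0.43729849 -0.03467687  0.04490653] [0.04496672 0.04602944] ((436.8282775878906, -34.5551872253418), 9.90043830871582)
base ((512.5899047851562, -25.63512420654297), (198.8916015625, 70.47894287109375), 6.98590087890625)
```

Request:
send_rows([
  {"translation": [0,0,5],"delta_rot": [0,0,-0.12],"jaw": 4.5},
  {"translation": [0,0,10],"delta_rot": [0,0,-0.12],"jaw": 4.5},
  {"translation": [0,0,14],"delta_rot": [0,0,-0.12],"jaw": 4.5},
  {"translation": [0,0,16.5],"delta_rot": [0,0,-0.12],"jaw": 4.5},
  {"translation": [0,0,18],"delta_rot": [0,0,-0.12],"jaw": 4.5},
  {"translation": [0,0,19],"delta_rot": [0,0,-0.12],"jaw": 4.5},
  {"translation": [0,0,19.6],"delta_rot": [0,0,-0.12],"jaw": 4.5},
  {"translation": [0,0,19.6],"delta_rot": [0,0,-0.12],"jaw": 4.5},
])

```text
time: 2.55
tool_pos: [0.4353, -0.0353, 0.0491]
tool_rot: [0.0, 0.998, 0.059, -0.0]
contact_force: [0.1, 0.2, -0.1]
gripper_width: 0.533
grasp_force: 0.0
```

Request:
send_rows([
  {"translation": [0,0,0],"delta_rot": [0,0,0],"jaw": 1.5},
  {"translation": [0,0,0],"delta_rot": [0,0,0],"jaw": 1.5},
  {"translation": [0,0,0],"delta_rot": [0,0,0],"jaw": 1.5},
  {"translation": [0,0,0],"delta_rot": [0,0,0],"jaw": 1.5},
  {"translation": [0,0,0],"delta_rot": [0,0,0],"jaw": 1.5},
  {"translation": [0,0,0],"delta_rot": [0,0,0],"jaw": 1.5},
  {"translation": [0,0,0],"delta_rot": [0,0,0],"jaw": 1.5},
  {"translation": [0,0,0],"delta_rot": [0,0,0],"jaw": 1.5},
])

```text
time: 3.35
tool_pos: [0.4363, -0.0346, 0.0507]
tool_rot: [0.001, 0.998, 0.06, 0.001]
contact_force: [-1.8, 0.1, 5.7]
gripper_width: 0.198
grasp_force: 58.7
```

Request:
send_rows([
  {"translation": [0,0,-0.3],"delta_rot": [0,0,0],"jaw": 1.5},
  {"translation": [0,0,-0.6],"delta_rot": [0,0,0],"jaw": 1.5},
  {"translation": [0,0,-0.9],"delta_rot": [0,0,0],"jaw": 1.5},
  {"translation": [0,0,-1.1],"delta_rot": [0,0,0],"jaw": 1.5},
  {"translation": [0,0,-1.25],"delta_rot": [0,0,0],"jaw": 1.5},
  {"translation": [0,0,-1.35],"delta_rot": [0,0,0],"jaw": 1.5},
  {"translation": [0,0,-1.35],"delta_rot": [0,0,0],"jaw": 1.5},
  {"translation": [0,0,-1.35],"delta_rot": [0,0,0],"jaw": 1.5},
])

```text
time: 4.15
tool_pos: [0.4362, -0.0346, 0.0629]
tool_rot: [0.001, 0.998, 0.059, 0.001]
contact_force: [4.8, -2.9, -5.2]
gripper_width: 0.195
grasp_force: 59.2
```

Request:
send_rows([
  {"translation": [0,0,0],"delta_rot": [0,0,0],"jaw": 4.5},
  {"translation": [0,0,0],"delta_rot": [0,0,0],"jaw": 4.5},
  {"translation": [0,0,0],"delta_rot": [0,0,0],"jaw": 4.5},
  {"translation": [0,0,-2],"delta_rot": [0,0,0],"jaw": 4.5},
  {"translation": [0,0,-5],"delta_rot": [0,0,0.12],"jaw": 4.5},
  {"translation": [0,0,-9.7],"delta_rot": [0,0,0.12],"jaw": 4.5},
  {"translation": [0,0,-13.7],"delta_rot": [0,0,0.12],"jaw": 0},
  {"translation": [0,0,-13.7],"delta_rot": [0,0,0.12],"jaw": 0},
])

```text
time: 4.95
tool_pos: [0.4389, -0.0351, 0.2073]
tool_rot: [0.001, 1.0, -0.001, 0.006]
contact_force: [0.2, -0.2, -0.0]
gripper_width: 0.195
grasp_force: 0.0
```

Request:
send_rows([
  {"translation": [3.9,15.7,0],"delta_rot": [0,0,0],"jaw": 0},
  {"translation": [3.9,15.7,0],"delta_rot": [0,0,0],"jaw": 0},
  {"translation": [3.9,15.7,0],"delta_rot": [0,0,0],"jaw": 0},
  {"translation": [3.9,15.7,0],"delta_rot": [0,0,0],"jaw": 0},
  {"translation": [3.9,15.7,4],"delta_rot": [0,0,0],"jaw": 0},
  {"translation": [3.9,15.7,8],"delta_rot": [0,0,0],"jaw": 0},
  {"translation": [3.9,15.7,10],"delta_rot": [0,0,0],"jaw": 0},
  {"translation": [3.9,15.7,10],"delta_rot": [0,0,0],"jaw": 0},
])

```text
time: 5.75
tool_pos: [0.4711, -0.1892, 0.0951]
tool_rot: [-0.003, 1.0, -0.0, -0.004]
contact_force: [-0.0, 0.8, -0.3]
gripper_width: -0.002
grasp_force: 0.0
```

```bash
python3 - <<'E'
from h import *
st(); f=grab_frame("wrist"); np.save("pics/w2.npy",f,allow_pickle=True); cv2.imwrite("pics/w2.png",f["pixels"])
for c in green(f,400)[0]:
    m=np.zeros(f["range_z"].shape,np.uint8); cv2.drawContours(m,[c],-1,1,-1)
    z=np.median(height(f,m)[:,2]); print(c.reshape(-1,2).mean(0).round(),round(z*1000,1),np.round(rect(f,c,z),1))
f=grab_frame("scene"); np.save("pics/s2.npy",f,allow_pickle=True)
m=np.zeros(f["range_z"].shape,np.uint8); m[170:200,245:275]=1; P=height(f,m); q=P[np.hypot(P[:,0]-.436,P[:,1]+.0345)<.012]; print("knob top",np.percentile(q[:,2],[50,80,95]))
E
```

```text
t 5.75 tcp mm [ 471.1 -189.2   95.1] psi deg -0.05 F [-0.   0.8 -0.3] w -0.1 g 0.0
[473. 232.] 13.7 [ 441.3 -384.5   91.3   51.     2.2]
[256. 198.] 13.6 [ 474.8 -191.2   91.    49.1   -3.1]
[ 17. 110.] 43.4 [545.7 -41.1  99.9  39.2 -16.7]
[350.  11.] 13.6 [ 615.2 -252.2   49.7   19.2   76.4]
knob top [0.03597324 0.05785509 0.05978972]
```

View pics/w2.png

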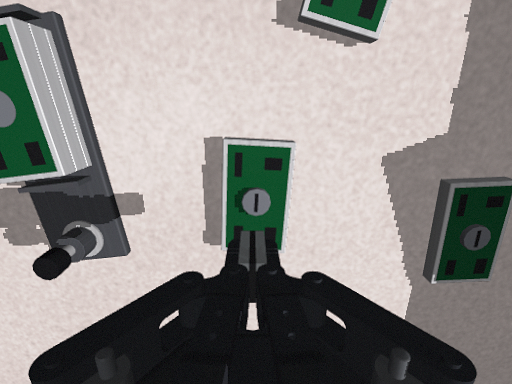

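Request:
send_rows([
  {"translation": [0,0,2],"delta_rot": [0,0,0],"jaw": 0},
  {"translation": [0,0,4],"delta_rot": [0,0,0],"jaw": 0},
  {"translation": [0,0,5.5],"delta_rot": [0,0,0],"jaw": 0},
  {"translation": [0,0,6.2],"delta_rot": [0,0,0],"jaw": 0},
  {"translation": [0,0,6.6],"delta_rot": [0,0,0],"jaw": 0},
  {"translation": [0,0,6.9],"delta_rot": [0,0,0],"jaw": 0},
  {"translation": [0,0,7.1],"delta_rot": [0,0,0],"jaw": 0},
  {"translation": [0,0,7.1],"delta_rot": [0,0,0],"jaw": 0},
])

```text
time: 6.65
tool_pos: [0.4747, -0.1915, 0.0295]
tool_rot: [0.0, 1.0, -0.001, 0.0]
contact_force: [-2.1, 0.9, 2.7]
gripper_width: -0.001
grasp_force: 1.9
```

Request:
send_rows([
  {"translation": [0,0,0.1],"delta_rot": [0,0,0],"jaw": 0},
  {"translation": [0,0,0.2],"delta_rot": [0,0,0],"jaw": 0},
  {"translation": [0,0,0.3],"delta_rot": [0,0,0],"jaw": 0},
  {"translation": [0,0,0.3],"delta_rot": [0,0,0],"jaw": 0},
  {"translation": [0,0,0.3],"delta_rot": [0,0,0],"jaw": 0},
  {"translation": [0,0,0.3],"delta_rot": [0,0,0],"jaw": 0},
  {"translation": [0,0,0.3],"delta_rot": [0,0,0],"jaw": 0},
  {"translation": [0,0,0.3],"delta_rot": [0,0,0],"jaw": 0},
])

```text
time: 7.45
tool_pos: [0.4748, -0.1916, 0.028]
tool_rot: [-0.0, 1.0, -0.0, -0.0]
contact_force: [-7.1, 5.3, 16.9]
gripper_width: -0.001
grasp_force: 8.5
```

Request:
send_rows([
  {"translation": [0,0,-1.5],"delta_rot": [0,0,0],"jaw": 0},
  {"translation": [0,0,-3],"delta_rot": [0,0,0.05],"jaw": 8.5},
  {"translation": [0,0,-3],"delta_rot": [0,0,0.05],"jaw": 8.5},
  {"translation": [0,0,-3],"delta_rot": [0,0,0.05],"jaw": 8.5},
  {"translation": [0,0,-3],"delta_rot": [0,0,0.05],"jaw": 8.5},
  {"translation": [0,0,-3],"delta_rot": [0,0,0.05],"jaw": 8.5},
  {"translation": [0,0,-3],"delta_rot": [0,0,0.05],"jaw": 8.5},
  {"translation": [0,0,-3],"delta_rot": [0,0,0.05],"jaw": 8.5},
])

```text
time: 8.25
tool_pos: [0.474, -0.1912, 0.0553]
tool_rot: [-0.0, 1.0, -0.026, -0.0]
contact_force: [-0.5, 0.0, 0.4]
gripper_width: 0.997
grasp_force: 0.0
```

Request:
send_rows([
  {"translation": [0,0,1.5],"delta_rot": [0,0,0],"jaw": 8.5},
  {"translation": [0,0,3],"delta_rot": [0,0,0],"jaw": 8.5},
  {"translation": [0,0,4.0],"delta_rot": [0,0,0],"jaw": 8.5},
  {"translation": [0,0,4.0],"delta_rot": [0,0,0],"jaw": 8.5},
  {"translation": [0,0,4.0],"delta_rot": [0,0,0],"jaw": 5},
  {"translation": [0,0,4.0],"delta_rot": [0,0,0],"jaw": 5},
  {"translation": [0,0,4.0],"delta_rot": [0,0,0],"jaw": 5},
  {"translation": [0,0,4.0],"delta_rot": [0,0,0],"jaw": 5},
])

```text
time: 9.05
tool_pos: [0.4751, -0.1918, 0.0168]
tool_rot: [0.001, 1.0, -0.026, 0.001]
contact_force: [0.9, -0.7, 1.6]
gripper_width: 0.657
grasp_force: 64.0
```

Request:
send_rows([
  {"translation": [0,0,-3],"delta_rot": [0,0,0],"jaw": 5},
  {"translation": [0,0,-6],"delta_rot": [0,0,0],"jaw": 5},
  {"translation": [1,-3,-8.5],"delta_rot": [0,0,0],"jaw": 5},
  {"translation": [2.8,-7.4,-8.5],"delta_rot": [0,0,-0.05],"jaw": 5},
  {"translation": [4.6,-12,-8.5],"delta_rot": [0,0,-0.12],"jaw": 5},
  {"translation": [6,-15.7,-8.5],"delta_rot": [0,0,-0.171],"jaw": 5},
  {"translation": [6.7,-17.4,-8.5],"delta_rot": [0,0,-0.171],"jaw": 5},
  {"translation": [6.7,-17.4,-8.5],"delta_rot": [0,0,-0.171],"jaw": 5},
])

```text
time: 9.85
tool_pos: [0.5504, -0.0188, 0.1006]
tool_rot: [-0.0, 0.998, 0.062, -0.0]
contact_force: [-0.0, -1.2, -0.4]
gripper_width: 0.657
grasp_force: 64.7
```

Request:
send_rows([
  {"translation": [0,0,0],"delta_rot": [0,0,0],"jaw": 5},
  {"translation": [0,0,1],"delta_rot": [0,0,0],"jaw": 5},
  {"translation": [0,0,2],"delta_rot": [0,0,0],"jaw": 5},
  {"translation": [0,0,2.8],"delta_rot": [0,0,0],"jaw": 5},
  {"translation": [0,0,3.3],"delta_rot": [0,0,0],"jaw": 5},
  {"translation": [0,0,3.3],"delta_rot": [0,0,0],"jaw": 5},
  {"translation": [0,0,3.3],"delta_rot": [0,0,0],"jaw": 5},
  {"translation": [0,0,3.3],"delta_rot": [0,0,0],"jaw": 5},
])

```text
time: 10.65
tool_pos: [0.5505, -0.0211, 0.0683]
tool_rot: [0.0, 0.998, 0.06, 0.0]
contact_force: [-0.0, -1.7, -1.2]
gripper_width: 0.652
grasp_force: 64.7
```

```bash
python3 - <<'E'
from h import *
st(); f=grab_frame("wrist"); np.save("pics/w3.npy",f,allow_pickle=True); cv2.imwrite("pics/w3.png",f["pixels"])
E
```

```text
t 10.65 tcp mm [550.5 -21.1  68.3] psi deg 6.86 F [-0.  -1.7 -1.2] w 55.4 g 64.7
```

View pics/w3.png

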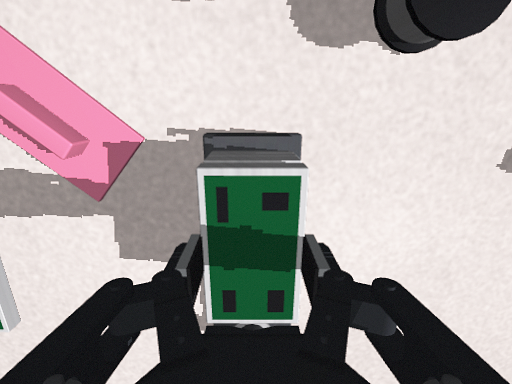

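```bash
python3 - <<'E'
from h import *
f=np.load("pics/w3.npy",allow_pickle=True).item(); p=f["pixels"]
print(p[200:330:8,253].tolist()); print((height(f,np.pad(np.ones((1,1),np.uint8),((240,143),(253,258))))*1000).round(1))
P=ray(f,[[253,170],[253,325],[253,222],[253,272]],.067); print(P.round(4))
E
```

```text
[[49, 91, 20], [48, 91, 19], [50, 90, 20], [53, 93, 22], [34, 56, 16], [33, 55, 18], [31, 54, 15], [29, 52, 15], [30, 54, 19], [50, 91, 22], [51, 92, 20], [47, 89, 20], [50, 90, 21], [49, 90, 19], [49, 91, 21], [230, 226, 231], [42, 37, 37]]
[[559.7 -19.9  65. ]]
[[ 0.5996 -0.0151  0.067 ]
 [ 0.5023 -0.0268  0.067 ]
 [ 0.5714 -0.0185  0.067 ]
 [ 0.5404 -0.0223  0.067 ]]
```

Request:
send_rows([
  {"translation": [0,0,0.2],"delta_rot": [0,0,0],"jaw": 5},
  {"translation": [0,0,0.4],"delta_rot": [0,0,0],"jaw": 5},
  {"translation": [0,0,0.55],"delta_rot": [0,0,0],"jaw": 5},
  {"translation": [0,0,0.65],"delta_rot": [0,0,0],"jaw": 5},
  {"translation": [0,0,0.7],"delta_rot": [0,0,0],"jaw": 5},
  {"translation": [0,0,0.75],"delta_rot": [0,0,0],"jaw": 5},
  {"translation": [0,0,0.8],"delta_rot": [0,0,0],"jaw": 5},
  {"translation": [0,0,0.8],"delta_rot": [0,0,0],"jaw": 5},
])

```text
time: 11.5
tool_pos: [0.5503, -0.0211, 0.0606]
tool_rot: [0.0, 0.998, 0.06, 0.0]
contact_force: [-3.6, 1.0, 5.0]
gripper_width: 0.654
grasp_force: 65.4
```

Request:
send_rows([
  {"translation": [0,0,0],"delta_rot": [0,0,0],"jaw": 8.5},
  {"translation": [0,0,0],"delta_rot": [0,0,0],"jaw": 8.5},
  {"translation": [0,0,0],"delta_rot": [0,0,0],"jaw": 8.5},
  {"translation": [0,0,-1],"delta_rot": [0,0,0],"jaw": 8.5},
  {"translation": [0,0,-4],"delta_rot": [0,0,0],"jaw": 8.5},
  {"translation": [0,0,-9],"delta_rot": [0,0,0.12],"jaw": 8.5},
  {"translation": [0,0,-12],"delta_rot": [0,0,0.12],"jaw": 0},
  {"translation": [0,0,-12],"delta_rot": [0,0,0.12],"jaw": 0},
])

```text
time: 12.3
tool_pos: [0.5537, -0.0216, 0.1873]
tool_rot: [0.001, 1.0, -0.0, 0.006]
contact_force: [0.5, -0.5, 0.7]
gripper_width: 0.681
grasp_force: 0.0
```

Request:
send_rows([
  {"translation": [-9.1,-23.8,0],"delta_rot": [0,0,0],"jaw": 0},
  {"translation": [-9.1,-23.8,0],"delta_rot": [0,0,0],"jaw": 0},
  {"translation": [-9.1,-23.8,0],"delta_rot": [0,0,0],"jaw": 0},
  {"translation": [-9.1,-23.8,0],"delta_rot": [0,0,0],"jaw": 0},
  {"translation": [-9.1,-23.8,0],"delta_rot": [0,0,0],"jaw": 0},
  {"translation": [-9.1,-23.8,4],"delta_rot": [0,0,0],"jaw": 0},
  {"translation": [-9.1,-23.8,8],"delta_rot": [0,0,0],"jaw": 0},
  {"translation": [-9.1,-23.8,8],"delta_rot": [0,0,0],"jaw": 0},
])

```text
time: 13.1
tool_pos: [0.4538, 0.216, 0.0933]
tool_rot: [0.002, 1.0, 0.001, -0.006]
contact_force: [-0.8, -0.3, -0.6]
gripper_width: 0.006
grasp_force: 0.0
```

```bash
python3 - <<'E'
from h import *
st(); f=grab_frame("wrist")
for c in green(f,400)[0]:
    m=np.zeros(f["range_z"].shape,np.uint8); cv2.drawContours(m,[c],-1,1,-1)
    z=np.median(height(f,m)[:,2]); print(c.reshape(-1,2).mean(0).round(),round(z*1000,1),np.round(rect(f,c,z),1))
f=grab_frame("scene"); cv2.imwrite("pics/s3.png",cv2.resize(f["pixels"][150:250,180:300],None,fx=5,fy=5,interpolation=cv2.INTER_CUBIC))
for c in green(f,200)[0]:
    m=np.zeros(f["range_z"].shape,np.uint8); cv2.drawContours(m,[c],-1,1,-1)
    z=np.median(height(f,m)[:,2]); print(c.reshape(-1,2).mean(0).round(),round(z*1000,1),np.round(rect(f,c,z),1))
st()
E
```

```text
t 13.1 tcp mm [453.8 216.   93.3] psi deg 0.07 F [-0.8 -0.3 -0.6] w 0.5 g 0.0
[252. 198.] 13.6 [459.2 217.7  90.7  49.2   5.6]
[241. 359.] 36.6 [880.  239.3  52.2  48.1  -6.3]
[315. 293.] 15.4 [653.8 287.2  89.6  48.7   2.1]
[328. 227.] 15.7 [459.7 217.2  88.7  48.4   5.5]
[239. 199.] 59.3 [551.  -20.9  88.6  48.1   6.7]
[156. 194.] 16.0 [ 650.4 -262.1   89.3   46.5  -14.2]
[143. 108.] 95.3 [ 433.2 -537.9  268.    83.2   52.1]
t 13.2 tcp mm [458.4 216.7  99.3] psi deg -0.02 F [ 0.1 -1.  -0.2] w 0.4 g 0.0
```

View pics/s3.png

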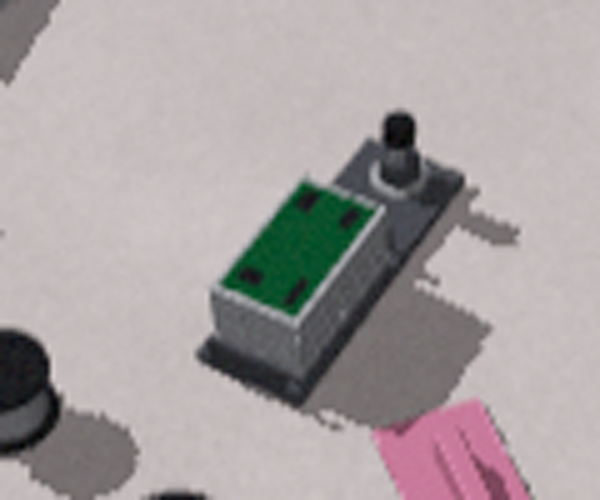

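Request:
send_rows([
  {"translation": [0,0,3],"delta_rot": [0,0,0],"jaw": 0},
  {"translation": [0,0,5.5],"delta_rot": [0,0,0],"jaw": 0},
  {"translation": [0,0,6.4],"delta_rot": [0,0,0],"jaw": 0},
  {"translation": [0,0,6.7],"delta_rot": [0,0,0],"jaw": 0},
  {"translation": [0,0,6.9],"delta_rot": [0,0,0],"jaw": 0},
  {"translation": [0,0,7.1],"delta_rot": [0,0,0],"jaw": 0},
  {"translation": [0,0,7.3],"delta_rot": [0,0,0],"jaw": 0},
  {"translation": [0,0,7.4],"delta_rot": [0,0,0],"jaw": 0},
])

```text
time: 14.0
tool_pos: [0.4606, 0.2172, 0.028]
tool_rot: [-0.0, 1.0, -0.0, 0.001]
contact_force: [-5.9, -3.0, 16.8]
gripper_width: 0.002
grasp_force: 8.5
```

Request:
send_rows([
  {"translation": [0,0,0],"delta_rot": [0,0,0],"jaw": 0},
  {"translation": [0,0,0],"delta_rot": [0,0,0],"jaw": 0},
  {"translation": [0,0,0],"delta_rot": [0,0,0],"jaw": 0},
  {"translation": [0,0,0],"delta_rot": [0,0,0],"jaw": 0},
  {"translation": [0,0,0],"delta_rot": [0,0,0],"jaw": 0},
  {"translation": [0,0,0],"delta_rot": [0,0,0],"jaw": 0},
  {"translation": [0,0,0],"delta_rot": [0,0,0],"jaw": 0},
  {"translation": [0,0,0],"delta_rot": [0,0,0],"jaw": 0},
])

```text
time: 14.8
tool_pos: [0.4606, 0.2172, 0.028]
tool_rot: [-0.0, 1.0, -0.0, 0.001]
contact_force: [-3.0, -2.6, 9.9]
gripper_width: -0.003
grasp_force: 5.0
```

Request:
send_rows([
  {"translation": [0,0,-1.5],"delta_rot": [0,0,0],"jaw": 0},
  {"translation": [0,0,-3],"delta_rot": [0,0,-0.098],"jaw": 8.5},
  {"translation": [0,0,-3],"delta_rot": [0,0,-0.098],"jaw": 8.5},
  {"translation": [0,0,-3],"delta_rot": [0,0,-0.098],"jaw": 8.5},
  {"translation": [0,0,-3],"delta_rot": [0,0,-0.098],"jaw": 8.5},
  {"translation": [0,0,-3],"delta_rot": [0,0,-0.098],"jaw": 8.5},
  {"translation": [0,0,-3],"delta_rot": [0,0,-0.098],"jaw": 8.5},
  {"translation": [0,0,-3],"delta_rot": [0,0,-0.098],"jaw": 8.5},
])

```text
time: 15.6
tool_pos: [0.4588, 0.2169, 0.0554]
tool_rot: [0.0, 0.999, 0.049, -0.0]
contact_force: [-0.0, 0.0, 0.2]
gripper_width: 0.996
grasp_force: 0.0
```

Request:
send_rows([
  {"translation": [0,0,1.5],"delta_rot": [0,0,0],"jaw": 8.5},
  {"translation": [0,0,3],"delta_rot": [0,0,0],"jaw": 8.5},
  {"translation": [0,0,4.0],"delta_rot": [0,0,0],"jaw": 8.5},
  {"translation": [0,0,4.0],"delta_rot": [0,0,0],"jaw": 8.5},
  {"translation": [0,0,4.0],"delta_rot": [0,0,0],"jaw": 5},
  {"translation": [0,0,4.0],"delta_rot": [0,0,0],"jaw": 5},
  {"translation": [0,0,4.0],"delta_rot": [0,0,0],"jaw": 5},
  {"translation": [0,0,4.0],"delta_rot": [0,0,0],"jaw": 5},
])

```text
time: 16.4
tool_pos: [0.46, 0.2173, 0.0168]
tool_rot: [-0.0, 0.999, 0.049, 0.001]
contact_force: [-0.2, 0.3, 2.5]
gripper_width: 0.652
grasp_force: 63.9
```

Request:
send_rows([
  {"translation": [0,0,-3],"delta_rot": [0,0,0],"jaw": 5},
  {"translation": [0,0,-7],"delta_rot": [0,0,0],"jaw": 5},
  {"translation": [1,3,-10.5],"delta_rot": [0,0,0],"jaw": 5},
  {"translation": [2.2,8,-10.5],"delta_rot": [0,0,0],"jaw": 5},
  {"translation": [3.5,12.8,-10.5],"delta_rot": [0,0,0],"jaw": 5},
  {"translation": [4.8,17.5,-10.5],"delta_rot": [0,0,-0.022],"jaw": 5},
  {"translation": [6,22,-10.5],"delta_rot": [0,0,-0.022],"jaw": 5},
  {"translation": [6.7,24.5,-10.5],"delta_rot": [0,0,-0.022],"jaw": 5},
])

```text
time: 17.2
tool_pos: [0.5504, -0.0235, 0.121]
tool_rot: [0.0, 0.998, 0.059, 0.0]
contact_force: [0.1, 1.0, -1.6]
gripper_width: 0.658
grasp_force: 64.4
```

Request:
send_rows([
  {"translation": [0,0,0],"delta_rot": [0,0,0],"jaw": 5},
  {"translation": [0,0,0],"delta_rot": [0,0,0],"jaw": 5},
  {"translation": [0,0,1.5],"delta_rot": [0,0,0],"jaw": 5},
  {"translation": [0,0,2.8],"delta_rot": [0,0,0],"jaw": 5},
  {"translation": [0,0,3.6],"delta_rot": [0,0,0],"jaw": 5},
  {"translation": [0,0,3.9],"delta_rot": [0,0,0],"jaw": 5},
  {"translation": [0,0,3.9],"delta_rot": [0,0,0],"jaw": 5},
  {"translation": [0,0,3.9],"delta_rot": [0,0,0],"jaw": 5},
])

```text
time: 18.0
tool_pos: [0.5499, -0.0202, 0.082]
tool_rot: [0.0, 0.998, 0.06, 0.0]
contact_force: [1.0, 0.5, -0.9]
gripper_width: 0.654
grasp_force: 64.4
```

Request:
send_rows([
  {"translation": [0,0,0.2],"delta_rot": [0,0,0],"jaw": 5},
  {"translation": [0,0,0.4],"delta_rot": [0,0,0],"jaw": 5},
  {"translation": [0,0,0.55],"delta_rot": [0,0,0],"jaw": 5},
  {"translation": [0,0,0.65],"delta_rot": [0,0,0],"jaw": 5},
  {"translation": [0,0,0.7],"delta_rot": [0,0,0],"jaw": 5},
  {"translation": [0,0,0.75],"delta_rot": [0,0,0],"jaw": 5},
  {"translation": [0,0,0.8],"delta_rot": [0,0,0],"jaw": 5},
  {"translation": [0,0,0.8],"delta_rot": [0,0,0],"jaw": 5},
])

```text
time: 18.8
tool_pos: [0.55, -0.0204, 0.0746]
tool_rot: [0.0, 0.998, 0.06, 0.0]
contact_force: [-2.9, -0.5, 3.8]
gripper_width: 0.654
grasp_force: 65.0
```

Request:
send_rows([
  {"translation": [0,0,0],"delta_rot": [0,0,0],"jaw": 8.5},
  {"translation": [0,0,0],"delta_rot": [0,0,0],"jaw": 8.5},
  {"translation": [0,0,0],"delta_rot": [0,0,0],"jaw": 8.5},
  {"translation": [0,0,-1],"delta_rot": [0,0,0],"jaw": 8.5},
  {"translation": [0,0,-4],"delta_rot": [0,0,0],"jaw": 8.5},
  {"translation": [0,0,-8],"delta_rot": [0,0,0.12],"jaw": 8.5},
  {"translation": [0,0,-10],"delta_rot": [0,0,0.12],"jaw": 0},
  {"translation": [0,0,-10],"delta_rot": [0,0,0.12],"jaw": 0},
])

```text
time: 19.6
tool_pos: [0.5524, -0.0207, 0.1792]
tool_rot: [0.001, 1.0, -0.0, 0.005]
contact_force: [-0.4, -0.1, -0.3]
gripper_width: 0.686
grasp_force: 0.0
```

Request:
send_rows([
  {"translation": [10.4,-30.8,0],"delta_rot": [0,0,0],"jaw": 0},
  {"translation": [10.4,-30.8,0],"delta_rot": [0,0,0],"jaw": 0},
  {"translation": [10.4,-30.8,0],"delta_rot": [0,0,0],"jaw": 0},
  {"translation": [10.4,-30.8,0],"delta_rot": [0,0,0],"jaw": 0},
  {"translation": [10.4,-30.8,0],"delta_rot": [0,0,0],"jaw": 0},
  {"translation": [10.4,-30.8,0],"delta_rot": [0,0,0],"jaw": 0},
  {"translation": [10.4,-30.8,4],"delta_rot": [0,0,0],"jaw": 0},
  {"translation": [10.4,-30.8,7.4],"delta_rot": [0,0,0],"jaw": 0},
])

```text
time: 20.4
tool_pos: [0.6541, 0.2914, 0.0984]
tool_rot: [-0.001, 1.0, 0.002, 0.001]
contact_force: [-0.3, 0.3, -0.5]
gripper_width: 0.002
grasp_force: 0.0
```

```bash
cat > look.py <<'E'
from h import *
import sys
st()
for n in sys.argv[1:]:
    f=grab_frame(n); print(n); np.save(f"pics/last_{n}.npy",f,allow_pickle=True)
    for c in green(f,300)[0]:
        m=np.zeros(f["range_z"].shape,np.uint8); cv2.drawContours(m,[c],-1,1,-1)
        z=np.median(height(f,m)[:,2]); r=np.round(rect(f,c,z),1)
        if 80<r[2]<100: print(c.reshape(-1,2).mean(0).round(),round(z*1000,1),r)
st()
E
python3 look.py wrist scene
```

```text
t 20.4 tcp mm [654.1 291.4  98.4] psi deg 0.22 F [-0.3  0.3 -0.5] w 0.2 g 0.0
wrist
[259. 201.] 13.6 [653.6 288.3  90.8  48.7   2.4]
scene
[315. 293.] 15.3 [653.7 287.2  89.6  48.7   2. ]
[239. 196.] 73.5 [550.7 -20.2  88.5  48.    6.8]
t 20.5 tcp mm [648.7 287.1  90.9] psi deg 0.08 F [-1.2  0.2 -1.5] w -0.6 g 0.0
```

Request:
send_rows([
  {"translation": [0,0,0],"delta_rot": [0,0,0],"jaw": 0},
  {"translation": [0,0,3],"delta_rot": [0,0,0],"jaw": 0},
  {"translation": [0,0,5.5],"delta_rot": [0,0,0],"jaw": 0},
  {"translation": [0,0,6.4],"delta_rot": [0,0,0],"jaw": 0},
  {"translation": [0,0,6.7],"delta_rot": [0,0,0],"jaw": 0},
  {"translation": [0,0,7.0],"delta_rot": [0,0,0],"jaw": 0},
  {"translation": [0,0,7.2],"delta_rot": [0,0,0],"jaw": 0},
  {"translation": [0,0,7.4],"delta_rot": [0,0,0],"jaw": 0},
])

```text
time: 21.3
tool_pos: [0.6553, 0.2878, 0.0285]
tool_rot: [-0.0, 1.0, -0.0, 0.002]
contact_force: [-2.3, -1.8, 5.2]
gripper_width: -0.002
grasp_force: 2.5
```

Request:
send_rows([
  {"translation": [0,0,0],"delta_rot": [0,0,0],"jaw": 0},
  {"translation": [0,0,0],"delta_rot": [0,0,0],"jaw": 0},
  {"translation": [0,0,0],"delta_rot": [0,0,0],"jaw": 0},
  {"translation": [0,0,0],"delta_rot": [0,0,0],"jaw": 0},
  {"translation": [0,0,0],"delta_rot": [0,0,0],"jaw": 0},
  {"translation": [0,0,0],"delta_rot": [0,0,0],"jaw": 0},
  {"translation": [0,0,0],"delta_rot": [0,0,0],"jaw": 0},
  {"translation": [0,0,0],"delta_rot": [0,0,0],"jaw": 0},
])

```text
time: 22.1
tool_pos: [0.6553, 0.2878, 0.0281]
tool_rot: [-0.0, 1.0, -0.0, 0.002]
contact_force: [-1.2, -1.3, 5.1]
gripper_width: -0.003
grasp_force: 2.6
```

Request:
send_rows([
  {"translation": [0,0,-1.5],"delta_rot": [0,0,0],"jaw": 0},
  {"translation": [0,0,-3],"delta_rot": [0,0,-0.04],"jaw": 8.5},
  {"translation": [0,0,-3],"delta_rot": [0,0,-0.04],"jaw": 8.5},
  {"translation": [0,0,-3],"delta_rot": [0,0,-0.04],"jaw": 8.5},
  {"translation": [0,0,-3],"delta_rot": [0,0,-0.04],"jaw": 8.5},
  {"translation": [0,0,-3],"delta_rot": [0,0,-0.04],"jaw": 8.5},
  {"translation": [0,0,-3],"delta_rot": [0,0,-0.04],"jaw": 8.5},
  {"translation": [0,0,-3],"delta_rot": [0,0,-0.04],"jaw": 8.5},
])

```text
time: 22.9
tool_pos: [0.6535, 0.2876, 0.0552]
tool_rot: [0.0, 1.0, 0.02, -0.0]
contact_force: [-0.4, -0.1, -0.7]
gripper_width: 0.997
grasp_force: 0.0
```

Request:
send_rows([
  {"translation": [0,0,1.5],"delta_rot": [0,0,0],"jaw": 8.5},
  {"translation": [0,0,3],"delta_rot": [0,0,0],"jaw": 8.5},
  {"translation": [0,0,4.0],"delta_rot": [0,0,0],"jaw": 8.5},
  {"translation": [0,0,4.0],"delta_rot": [0,0,0],"jaw": 8.5},
  {"translation": [0,0,4.0],"delta_rot": [0,0,0],"jaw": 5},
  {"translation": [0,0,4.0],"delta_rot": [0,0,0],"jaw": 5},
  {"translation": [0,0,4.0],"delta_rot": [0,0,0],"jaw": 5},
  {"translation": [0,0,4.0],"delta_rot": [0,0,0],"jaw": 5},
])

```text
time: 23.7
tool_pos: [0.6546, 0.2879, 0.017]
tool_rot: [-0.0, 1.0, 0.02, 0.001]
contact_force: [0.3, 0.1, 2.3]
gripper_width: 0.658
grasp_force: 64.2
```

Request:
send_rows([
  {"translation": [0,0,-3],"delta_rot": [0,0,0],"jaw": 5},
  {"translation": [0,0,-7],"delta_rot": [0,0,0],"jaw": 5},
  {"translation": [0,0,-11],"delta_rot": [0,0,0],"jaw": 5},
  {"translation": [-1,3,-11.5],"delta_rot": [0,0,0],"jaw": 5},
  {"translation": [-2.7,7.3,-11.5],"delta_rot": [0,0,0],"jaw": 5},
  {"translation": [-4.5,11.8,-11.5],"delta_rot": [0,0,0],"jaw": 5},
  {"translation": [-6.3,16.4,-11.5],"delta_rot": [0,0,0],"jaw": 5},
  {"translation": [-8,21,-11.5],"delta_rot": [0,0,0],"jaw": 5},
])

```text
time: 24.5
tool_pos: [0.5809, 0.0732, 0.1306]
tool_rot: [0.0, 1.0, 0.02, -0.0]
contact_force: [0.4, -0.8, -1.3]
gripper_width: 0.654
grasp_force: 64.3
```

Request:
send_rows([
  {"translation": [-1.7,4.4,0],"delta_rot": [0,0,-0.08],"jaw": 5},
  {"translation": [-3,7.7,0],"delta_rot": [0,0,-0.08],"jaw": 5},
  {"translation": [-3.6,9.4,0],"delta_rot": [0,0,-0.08],"jaw": 5},
  {"translation": [-3.6,9.4,0],"delta_rot": [0,0,-0.08],"jaw": 5},
  {"translation": [-3.6,9.4,1.5],"delta_rot": [0,0,-0.08],"jaw": 5},
  {"translation": [-3.6,9.4,2.8],"delta_rot": [0,0,-0.08],"jaw": 5},
  {"translation": [-3.6,9.4,3.3],"delta_rot": [0,0,-0.08],"jaw": 5},
  {"translation": [-3.6,9.4,3.5],"delta_rot": [0,0,-0.08],"jaw": 5},
])

```text
time: 25.3
tool_pos: [0.5489, -0.0197, 0.0937]
tool_rot: [-0.0, 0.998, 0.061, -0.002]
contact_force: [0.9, -0.3, -0.9]
gripper_width: 0.658
grasp_force: 64.3
```

Position is good. The next rows are the slow feel-down onto the pile.

Request:
send_rows([
  {"translation": [0,0,0.2],"delta_rot": [0,0,0],"jaw": 5},
  {"translation": [0,0,0.4],"delta_rot": [0,0,0],"jaw": 5},
  {"translation": [0,0,0.55],"delta_rot": [0,0,0],"jaw": 5},
  {"translation": [0,0,0.65],"delta_rot": [0,0,0],"jaw": 5},
  {"translation": [0,0,0.7],"delta_rot": [0,0,0],"jaw": 5},
  {"translation": [0,0,0.75],"delta_rot": [0,0,0],"jaw": 5},
  {"translation": [0,0,0.8],"delta_rot": [0,0,0],"jaw": 5},
  {"translation": [0,0,0.8],"delta_rot": [0,0,0],"jaw": 5},
])

```text
time: 26.1
tool_pos: [0.5502, -0.0208, 0.0888]
tool_rot: [0.0, 0.998, 0.06, 0.0]
contact_force: [-3.2, 0.7, 5.0]
gripper_width: 0.653
grasp_force: 65.0
```

Request:
send_rows([
  {"translation": [0,0,0],"delta_rot": [0,0,0],"jaw": 8.5},
  {"translation": [0,0,0],"delta_rot": [0,0,0],"jaw": 8.5},
  {"translation": [0,0,0],"delta_rot": [0,0,0],"jaw": 8.5},
  {"translation": [0,0,-1],"delta_rot": [0,0,0],"jaw": 8.5},
  {"translation": [0,0,-4],"delta_rot": [0,0,0],"jaw": 8.5},
  {"translation": [0,0,-8],"delta_rot": [0,0,0.12],"jaw": 8.5},
  {"translation": [0,0,-10],"delta_rot": [0,0,0.12],"jaw": 0},
  {"translation": [0,0,-10],"delta_rot": [0,0,0.12],"jaw": 0},
])

```text
time: 26.9
tool_pos: [0.5526, -0.0211, 0.1932]
tool_rot: [0.001, 1.0, -0.0, 0.005]
contact_force: [-0.3, 0.3, 0.6]
gripper_width: 0.683
grasp_force: 0.0
```

Request:
send_rows([
  {"translation": [10,24.2,0],"delta_rot": [0,0,0],"jaw": 0},
  {"translation": [10,24.2,0],"delta_rot": [0,0,0],"jaw": 0},
  {"translation": [10,24.2,0],"delta_rot": [0,0,0],"jaw": 0},
  {"translation": [10,24.2,0],"delta_rot": [0,0,0],"jaw": 0},
  {"translation": [10,24.2,0],"delta_rot": [0,0,0],"jaw": 0},
  {"translation": [10,24.2,3.5],"delta_rot": [0,0,0],"jaw": 0},
  {"translation": [10,24.2,7],"delta_rot": [0,0,0],"jaw": 0},
  {"translation": [10,24.2,8.8],"delta_rot": [0,0,0],"jaw": 0},
])

```text
time: 27.7
tool_pos: [0.6473, -0.2621, 0.0941]
tool_rot: [-0.002, 1.0, -0.001, -0.003]
contact_force: [-0.6, 0.0, -1.7]
gripper_width: 0.005
grasp_force: 0.0
```

```bash
python3 look.py wrist scene
```

```text
t 27.7 tcp mm [ 647.3 -262.1   94.1] psi deg -0.06 F [-0.6  0.  -1.7] w 0.4 g 0.0
wrist
[253. 195.] 13.6 [ 650.8 -261.6   91.1   49.1  -14.9]
scene
[239. 193.] 87.4 [551.1 -20.3  88.3  48.2   6.7]
t 27.8 tcp mm [ 646.9 -261.    94.2] psi deg -0.0 F [ 0.2 -0.7 -0.7] w 0.0 g 0.0
```

Request:
send_rows([
  {"translation": [0,0,0],"delta_rot": [0,0,0],"jaw": 0},
  {"translation": [0,0,3],"delta_rot": [0,0,0],"jaw": 0},
  {"translation": [0,0,5.5],"delta_rot": [0,0,0],"jaw": 0},
  {"translation": [0,0,6.4],"delta_rot": [0,0,0],"jaw": 0},
  {"translation": [0,0,6.7],"delta_rot": [0,0,0],"jaw": 0},
  {"translation": [0,0,7.0],"delta_rot": [0,0,0],"jaw": 0},
  {"translation": [0,0,7.2],"delta_rot": [0,0,0],"jaw": 0},
  {"translation": [0,0,7.4],"delta_rot": [0,0,0],"jaw": 0},
])

```text
time: 28.6
tool_pos: [0.6513, -0.2631, 0.0284]
tool_rot: [0.001, 1.0, -0.0, 0.002]
contact_force: [-2.2, 2.2, 5.4]
gripper_width: -0.002
grasp_force: 2.5
```

Request:
send_rows([
  {"translation": [0,0,0.1],"delta_rot": [0,0,0],"jaw": 0},
  {"translation": [0,0,0.1],"delta_rot": [0,0,0],"jaw": 0},
  {"translation": [0,0,0.1],"delta_rot": [0,0,0],"jaw": 0},
  {"translation": [0,0,0.1],"delta_rot": [0,0,0],"jaw": 0},
  {"translation": [0,0,0.1],"delta_rot": [0,0,0],"jaw": 0},
  {"translation": [0,0,0],"delta_rot": [0,0,0],"jaw": 0},
  {"translation": [0,0,0],"delta_rot": [0,0,0],"jaw": 0},
  {"translation": [0,0,0],"delta_rot": [0,0,0],"jaw": 0},
])

```text
time: 29.4
tool_pos: [0.6514, -0.2632, 0.0281]
tool_rot: [0.001, 1.0, -0.0, 0.002]
contact_force: [-1.0, 1.3, 6.9]
gripper_width: 0.003
grasp_force: 3.4
```

Request:
send_rows([
  {"translation": [0,0,-1.5],"delta_rot": [0,0,0],"jaw": 0},
  {"translation": [0,0,-3],"delta_rot": [0,0,0.13],"jaw": 8.5},
  {"translation": [0,0,-3],"delta_rot": [0,0,0.258],"jaw": 8.5},
  {"translation": [0,0,-3],"delta_rot": [0,0,0.258],"jaw": 8.5},
  {"translation": [0,0,-3],"delta_rot": [0,0,0.258],"jaw": 8.5},
  {"translation": [0,0,-3],"delta_rot": [0,0,0.258],"jaw": 8.5},
  {"translation": [0,0,-3],"delta_rot": [0,0,0.258],"jaw": 8.5},
  {"translation": [0,0,-3],"delta_rot": [0,0,0.258],"jaw": 8.5},
])

```text
time: 30.2
tool_pos: [0.6497, -0.2626, 0.0554]
tool_rot: [-0.0, 0.992, -0.128, -0.0]
contact_force: [0.3, -0.6, -0.1]
gripper_width: 0.992
grasp_force: 0.0
```

Request:
send_rows([
  {"translation": [0,0,1.5],"delta_rot": [0,0,0],"jaw": 8.5},
  {"translation": [0,0,3],"delta_rot": [0,0,0],"jaw": 8.5},
  {"translation": [0,0,4.0],"delta_rot": [0,0,0],"jaw": 8.5},
  {"translation": [0,0,4.0],"delta_rot": [0,0,0],"jaw": 8.5},
  {"translation": [0,0,4.0],"delta_rot": [0,0,0],"jaw": 5},
  {"translation": [0,0,4.0],"delta_rot": [0,0,0],"jaw": 5},
  {"translation": [0,0,4.0],"delta_rot": [0,0,0],"jaw": 5},
  {"translation": [0,0,4.0],"delta_rot": [0,0,0],"jaw": 5},
])

```text
time: 31.0
tool_pos: [0.6507, -0.2631, 0.017]
tool_rot: [0.0, 0.992, -0.129, 0.001]
contact_force: [0.3, -0.1, 2.8]
gripper_width: 0.657
grasp_force: 64.2
```

Request:
send_rows([
  {"translation": [0,0,-3],"delta_rot": [0,0,0],"jaw": 5},
  {"translation": [0,0,-7],"delta_rot": [0,0,0],"jaw": 5},
  {"translation": [0,0,-11],"delta_rot": [0,0,0],"jaw": 5},
  {"translation": [-1.5,-2,-12.9],"delta_rot": [0,0,0],"jaw": 5},
  {"translation": [-4,-5.3,-12.9],"delta_rot": [0,0,0],"jaw": 5},
  {"translation": [-6.8,-9,-12.9],"delta_rot": [0,0,0],"jaw": 5},
  {"translation": [-9.5,-12.5,-12.9],"delta_rot": [0,0,0],"jaw": 5},
  {"translation": [-12,-15.9,-12.9],"delta_rot": [0,0,0],"jaw": 5},
])

```text
time: 31.8
tool_pos: [0.5732, -0.0767, 0.1445]
tool_rot: [-0.0, 0.992, -0.129, -0.0]
contact_force: [0.3, -0.6, -1.5]
gripper_width: 0.653
grasp_force: 64.3
```

Request:
send_rows([
  {"translation": [-2.2,-2.9,0],"delta_rot": [0,0,-0.13],"jaw": 5},
  {"translation": [-3.4,-4.5,0],"delta_rot": [0,0,-0.26],"jaw": 5},
  {"translation": [-3.8,-5,0],"delta_rot": [0,0,-0.377],"jaw": 5},
  {"translation": [-3.8,-5,0],"delta_rot": [0,0,-0.377],"jaw": 5},
  {"translation": [-3.8,-5,1.5],"delta_rot": [0,0,-0.377],"jaw": 5},
  {"translation": [-3.8,-5,2.8],"delta_rot": [0,0,-0.377],"jaw": 5},
  {"translation": [-3.8,-5,3.3],"delta_rot": [0,0,-0.377],"jaw": 5},
  {"translation": [-3.8,-5,3.5],"delta_rot": [0,0,-0.377],"jaw": 5},
])

```text
time: 32.6
tool_pos: [0.5495, -0.0206, 0.1077]
tool_rot: [-0.0, 0.998, 0.059, -0.002]
contact_force: [0.1, 0.5, -1.0]
gripper_width: 0.657
grasp_force: 64.3
```

Request:
send_rows([
  {"translation": [0,0,0.2],"delta_rot": [0,0,0],"jaw": 5},
  {"translation": [0,0,0.4],"delta_rot": [0,0,0],"jaw": 5},
  {"translation": [0,0,0.55],"delta_rot": [0,0,0],"jaw": 5},
  {"translation": [0,0,0.65],"delta_rot": [0,0,0],"jaw": 5},
  {"translation": [0,0,0.7],"delta_rot": [0,0,0],"jaw": 5},
  {"translation": [0,0,0.75],"delta_rot": [0,0,0],"jaw": 5},
  {"translation": [0,0,0.8],"delta_rot": [0,0,0],"jaw": 5},
  {"translation": [0,0,0.8],"delta_rot": [0,0,0],"jaw": 5},
])

```text
time: 33.4
tool_pos: [0.5508, -0.0203, 0.1027]
tool_rot: [0.0, 0.998, 0.059, 0.0]
contact_force: [-4.1, 0.6, 5.6]
gripper_width: 0.657
grasp_force: 65.0
```

Request:
send_rows([
  {"translation": [0,0,0],"delta_rot": [0,0,0],"jaw": 8.5},
  {"translation": [0,0,0],"delta_rot": [0,0,0],"jaw": 8.5},
  {"translation": [0,0,0],"delta_rot": [0,0,0],"jaw": 8.5},
  {"translation": [0,0,-1],"delta_rot": [0,0,0],"jaw": 8.5},
  {"translation": [0,0,-4],"delta_rot": [0,0,0],"jaw": 8.5},
  {"translation": [0,0,-7],"delta_rot": [0,0,0.12],"jaw": 8.5},
  {"translation": [0,0,-9],"delta_rot": [0,0,0.12],"jaw": 0},
  {"translation": [0,0,-9],"delta_rot": [0,0,0.12],"jaw": 0},
])

```text
time: 34.2
tool_pos: [0.5529, -0.0207, 0.1967]
tool_rot: [0.001, 1.0, -0.001, 0.004]
contact_force: [-0.2, 0.4, 0.1]
gripper_width: 0.688
grasp_force: 0.0
```

Request:
send_rows([
  {"translation": [-10.9,36.4,0],"delta_rot": [0,0,0],"jaw": 0},
  {"translation": [-10.9,36.4,0],"delta_rot": [0,0,0],"jaw": 0},
  {"translation": [-10.9,36.4,0],"delta_rot": [0,0,0],"jaw": 0},
  {"translation": [-10.9,36.4,0],"delta_rot": [0,0,0],"jaw": 0},
  {"translation": [-10.9,36.4,0],"delta_rot": [0,0,0],"jaw": 0},
  {"translation": [-10.9,36.4,0],"delta_rot": [0,0,0],"jaw": 0},
  {"translation": [-10.9,36.4,0],"delta_rot": [0,0,0],"jaw": 0},
  {"translation": [-10.9,36.4,0],"delta_rot": [0,0,0],"jaw": 0},
])

```text
time: 35.0
tool_pos: [0.4392, -0.3868, 0.1904]
tool_rot: [-0.0, 1.0, -0.002, -0.001]
contact_force: [0.7, -0.9, 0.3]
gripper_width: 0.001
grasp_force: 0.0
```

Request:
send_rows([
  {"translation": [0,0,0],"delta_rot": [0,0,0],"jaw": 0},
  {"translation": [0,0,3],"delta_rot": [0,0,0],"jaw": 0},
  {"translation": [0,0,6],"delta_rot": [0,0,0],"jaw": 0},
  {"translation": [0,0,8],"delta_rot": [0,0,0],"jaw": 0},
  {"translation": [0,0,9.2],"delta_rot": [0,0,0],"jaw": 0},
  {"translation": [0,0,9.2],"delta_rot": [0,0,0],"jaw": 0},
  {"translation": [0,0,9.2],"delta_rot": [0,0,0],"jaw": 0},
  {"translation": [0,0,9.2],"delta_rot": [0,0,0],"jaw": 0},
])

```text
time: 35.8
tool_pos: [0.442, -0.3848, 0.1015]
tool_rot: [0.001, 1.0, -0.0, 0.001]
contact_force: [-0.9, -0.4, 0.8]
gripper_width: 0.002
grasp_force: 0.0
```

```bash
python3 look.py wrist scene
```

```text
t 35.8 tcp mm [ 442.  -384.8  101.5] psi deg -0.05 F [-0.9 -0.4  0.8] w 0.2 g 0.0
wrist
[253. 198.] 13.6 [ 441.6 -384.1   90.7   49.2    2.4]
scene
[238. 190.] 101.5 [553.4 -19.9  88.4  48.    6.8]
t 35.9 tcp mm [ 441.8 -384.8  101.4] psi deg -0.06 F [ 0.5 -0.1 -0.5] w -0.0 g 0.0
```

Request:
send_rows([
  {"translation": [0,0,3],"delta_rot": [0,0,0],"jaw": 0},
  {"translation": [0,0,5.5],"delta_rot": [0,0,0],"jaw": 0},
  {"translation": [0,0,6.4],"delta_rot": [0,0,0],"jaw": 0},
  {"translation": [0,0,6.7],"delta_rot": [0,0,0],"jaw": 0},
  {"translation": [0,0,6.9],"delta_rot": [0,0,0],"jaw": 0},
  {"translation": [0,0,7.1],"delta_rot": [0,0,0],"jaw": 0},
  {"translation": [0,0,7.3],"delta_rot": [0,0,0],"jaw": 0},
  {"translation": [0,0,7.5],"delta_rot": [0,0,0],"jaw": 0},
])

```text
time: 36.7
tool_pos: [0.442, -0.3852, 0.028]
tool_rot: [0.001, 1.0, -0.001, 0.001]
contact_force: [-6.9, 7.3, 21.5]
gripper_width: 0.002
grasp_force: 11.7
```

Request:
send_rows([
  {"translation": [0,0,0],"delta_rot": [0,0,0],"jaw": 0},
  {"translation": [0,0,0],"delta_rot": [0,0,0],"jaw": 0},
  {"translation": [0,0,0],"delta_rot": [0,0,0],"jaw": 0},
  {"translation": [0,0,0],"delta_rot": [0,0,0],"jaw": 0},
  {"translation": [0,0,0],"delta_rot": [0,0,0],"jaw": 0},
  {"translation": [0,0,0],"delta_rot": [0,0,0],"jaw": 0},
  {"translation": [0,0,0],"delta_rot": [0,0,0],"jaw": 0},
  {"translation": [0,0,0],"delta_rot": [0,0,0],"jaw": 0},
])

```text
time: 37.5
tool_pos: [0.442, -0.3852, 0.028]
tool_rot: [0.001, 1.0, -0.001, 0.001]
contact_force: [-4.3, 3.5, 11.3]
gripper_width: -0.002
grasp_force: 5.9
```

Request:
send_rows([
  {"translation": [0,0,-1.5],"delta_rot": [0,0,0],"jaw": 0},
  {"translation": [0,0,-3.1],"delta_rot": [0,0,-0.042],"jaw": 8.5},
  {"translation": [0,0,-3.1],"delta_rot": [0,0,-0.042],"jaw": 8.5},
  {"translation": [0,0,-3.1],"delta_rot": [0,0,-0.042],"jaw": 8.5},
  {"translation": [0,0,-3.1],"delta_rot": [0,0,-0.042],"jaw": 8.5},
  {"translation": [0,0,-3.1],"delta_rot": [0,0,-0.042],"jaw": 8.5},
  {"translation": [0,0,-3.1],"delta_rot": [0,0,-0.042],"jaw": 8.5},
  {"translation": [0,0,-3.1],"delta_rot": [0,0,-0.042],"jaw": 8.5},
])

```text
time: 38.3
tool_pos: [0.4409, -0.384, 0.0552]
tool_rot: [-0.0, 1.0, 0.02, -0.0]
contact_force: [-0.8, -0.4, -0.2]
gripper_width: 0.994
grasp_force: 0.0
```

Request:
send_rows([
  {"translation": [0,0,1.5],"delta_rot": [0,0,0],"jaw": 8.5},
  {"translation": [0,0,3],"delta_rot": [0,0,0],"jaw": 8.5},
  {"translation": [0,0,4.0],"delta_rot": [0,0,0],"jaw": 8.5},
  {"translation": [0,0,4.0],"delta_rot": [0,0,0],"jaw": 8.5},
  {"translation": [0,0,4.0],"delta_rot": [0,0,0],"jaw": 5},
  {"translation": [0,0,4.0],"delta_rot": [0,0,0],"jaw": 5},
  {"translation": [0,0,4.0],"delta_rot": [0,0,0],"jaw": 5},
  {"translation": [0,0,4.0],"delta_rot": [0,0,0],"jaw": 5},
])

```text
time: 39.1
tool_pos: [0.4417, -0.3849, 0.0169]
tool_rot: [0.001, 1.0, 0.02, 0.001]
contact_force: [0.2, -0.2, 2.0]
gripper_width: 0.653
grasp_force: 63.9
```

Request:
send_rows([
  {"translation": [0,0,-3],"delta_rot": [0,0,0],"jaw": 5},
  {"translation": [0,0,-7],"delta_rot": [0,0,0],"jaw": 5},
  {"translation": [0,0,-11],"delta_rot": [0,0,0],"jaw": 5},
  {"translation": [0,0,-14],"delta_rot": [0,0,0],"jaw": 5},
  {"translation": [0.6,-2,-14.3],"delta_rot": [0,0,0],"jaw": 5},
  {"translation": [1.6,-5,-14.3],"delta_rot": [0,0,0],"jaw": 5},
  {"translation": [2.8,-8,-14.3],"delta_rot": [0,0,0],"jaw": 5},
  {"translation": [3.9,-11.3,-14.3],"delta_rot": [0,0,0],"jaw": 5},
])

```text
time: 39.9
tool_pos: [0.4754, -0.2686, 0.1587]
tool_rot: [-0.0, 1.0, 0.02, 0.0]
contact_force: [0.8, 0.0, -1.7]
gripper_width: 0.653
grasp_force: 64.4
```

Request:
send_rows([
  {"translation": [1.3,-4,0],"delta_rot": [0,0,0],"jaw": 5},
  {"translation": [2.8,-8,0],"delta_rot": [0,0,0],"jaw": 5},
  {"translation": [4.2,-12,0],"delta_rot": [0,0,0],"jaw": 5},
  {"translation": [5.6,-16,0],"delta_rot": [0,0,-0.04],"jaw": 5},
  {"translation": [6.9,-20,0],"delta_rot": [0,0,-0.078],"jaw": 5},
  {"translation": [8,-23,0],"delta_rot": [0,0,-0.078],"jaw": 5},
  {"translation": [8.5,-24.6,0],"delta_rot": [0,0,-0.078],"jaw": 5},
  {"translation": [8.5,-24.6,0],"delta_rot": [0,0,-0.078],"jaw": 5},
])

```text
time: 40.7
tool_pos: [0.5503, -0.0183, 0.1585]
tool_rot: [-0.0, 0.998, 0.061, -0.0]
contact_force: [-0.6, -0.0, -1.4]
gripper_width: 0.654
grasp_force: 64.4
```

Request:
send_rows([
  {"translation": [0,0,0],"delta_rot": [0,0,0],"jaw": 5},
  {"translation": [0,0,1],"delta_rot": [0,0,0],"jaw": 5},
  {"translation": [0,0,2],"delta_rot": [0,0,0],"jaw": 5},
  {"translation": [0,0,2.8],"delta_rot": [0,0,0],"jaw": 5},
  {"translation": [0,0,3.3],"delta_rot": [0,0,0],"jaw": 5},
  {"translation": [0,0,3.5],"delta_rot": [0,0,0],"jaw": 5},
  {"translation": [0,0,3.5],"delta_rot": [0,0,0],"jaw": 5},
  {"translation": [0,0,3.5],"delta_rot": [0,0,0],"jaw": 5},
])

```text
time: 41.5
tool_pos: [0.5506, -0.0205, 0.1241]
tool_rot: [0.0, 0.998, 0.059, 0.0]
contact_force: [-0.2, -0.4, -0.4]
gripper_width: 0.654
grasp_force: 64.4
```

Request:
send_rows([
  {"translation": [0,0,0.2],"delta_rot": [0,0,0],"jaw": 5},
  {"translation": [0,0,0.4],"delta_rot": [0,0,0],"jaw": 5},
  {"translation": [0,0,0.55],"delta_rot": [0,0,0],"jaw": 5},
  {"translation": [0,0,0.65],"delta_rot": [0,0,0],"jaw": 5},
  {"translation": [0,0,0.7],"delta_rot": [0,0,0],"jaw": 5},
  {"translation": [0,0,0.75],"delta_rot": [0,0,0],"jaw": 5},
  {"translation": [0,0,0.8],"delta_rot": [0,0,0],"jaw": 5},
  {"translation": [0,0,0.8],"delta_rot": [0,0,0],"jaw": 5},
])

```text
time: 42.3
tool_pos: [0.5506, -0.0205, 0.1167]
tool_rot: [0.0, 0.998, 0.059, 0.0]
contact_force: [-3.1, 0.7, 4.5]
gripper_width: 0.655
grasp_force: 65.1
```

Request:
send_rows([
  {"translation": [0,0,0],"delta_rot": [0,0,0],"jaw": 8.5},
  {"translation": [0,0,0],"delta_rot": [0,0,0],"jaw": 8.5},
  {"translation": [0,0,0],"delta_rot": [0,0,0],"jaw": 8.5},
  {"translation": [0,0,-1],"delta_rot": [0,0,0],"jaw": 8.5},
  {"translation": [0,0,-3.5],"delta_rot": [0,0,0],"jaw": 8.5},
  {"translation": [0,0,-6.5],"delta_rot": [0,0,0],"jaw": 8.5},
  {"translation": [0,0,-8],"delta_rot": [0,0,0],"jaw": 0},
  {"translation": [0,0,-8],"delta_rot": [0,0,0],"jaw": 0},
])

```text
time: 43.1
tool_pos: [0.5522, -0.0207, 0.1994]
tool_rot: [0.001, 0.998, 0.059, 0.003]
contact_force: [0.5, 0.6, -0.6]
gripper_width: 0.685
grasp_force: 0.0
```

Request:
send_rows([
  {"translation": [-3,0,0],"delta_rot": [0,0,0],"jaw": 0},
  {"translation": [-6,0,0],"delta_rot": [0,0,0],"jaw": 0},
  {"translation": [-9,0,0],"delta_rot": [0,0,0],"jaw": 0},
  {"translation": [-11,0,0],"delta_rot": [0,0,0],"jaw": 0},
  {"translation": [-11.5,0,0],"delta_rot": [0,0,0],"jaw": 0},
  {"translation": [-11.5,0,0],"delta_rot": [0,0,0],"jaw": 0},
  {"translation": [-11.5,0,0],"delta_rot": [0,0,0],"jaw": 0},
  {"translation": [-11.5,0,0],"delta_rot": [0,0,0],"jaw": 0},
])

```text
time: 43.9
tool_pos: [0.4367, -0.034, 0.1957]
tool_rot: [-0.0, 0.998, 0.059, -0.0]
contact_force: [-0.3, 0.1, 0.3]
gripper_width: -0.002
grasp_force: 0.0
```

```bash
python3 look.py wrist scene; python3 - <<'E'
from h import *
f=np.load("pics/last_scene.npy",allow_pickle=True).item(); cv2.imwrite("pics/s4.png",cv2.resize(f["pixels"][110:290,160:460],None,fx=2.6,fy=2.6,interpolation=cv2.INTER_CUBIC))
E
```

```text
t 43.9 tcp mm [436.7 -34.  195.7] psi deg 6.82 F [-0.3  0.1  0.3] w -0.2 g 0.0
wrist
scene
[238. 186.] 115.2 [552.8 -20.2  89.   48.    6.6]
t 44.0 tcp mm [436.7 -34.  195.7] psi deg 6.83 F [0.9 0.7 0.3] w -0.2 g 0.0
```

View pics/s4.png

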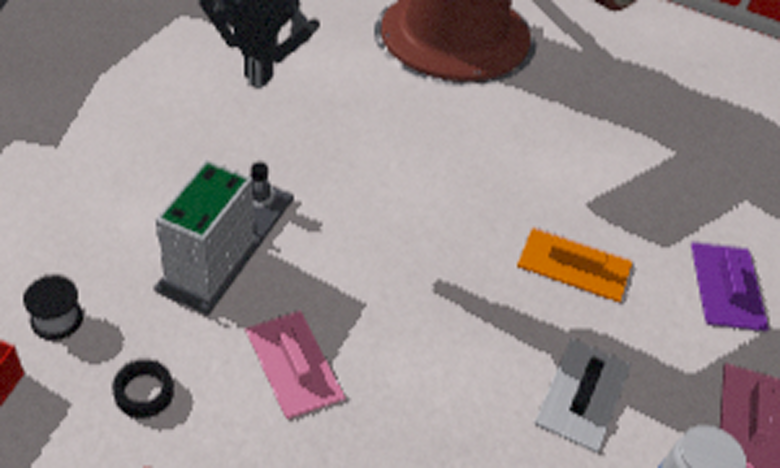

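The five modules are stacked square at crop (205,200), with the knob still up at (260,185). The cover is untouched at (585,390). Next I push the knob down.

Request:
send_rows([
  {"translation": [0,0,4],"delta_rot": [0,0,0],"jaw": 0},
  {"translation": [0,0,8],"delta_rot": [0,0,0],"jaw": 0},
  {"translation": [0,0,11],"delta_rot": [0,0,0],"jaw": 0},
  {"translation": [0,0,12],"delta_rot": [0,0,0],"jaw": 0},
  {"translation": [0,0,12.4],"delta_rot": [0,0,0],"jaw": 0},
  {"translation": [0,0,12.8],"delta_rot": [0,0,0],"jaw": 0},
  {"translation": [0,0,13.2],"delta_rot": [0,0,0],"jaw": 0},
  {"translation": [0,0,13.5],"delta_rot": [0,0,0],"jaw": 0},
])

```text
time: 44.8
tool_pos: [0.4378, -0.0344, 0.0629]
tool_rot: [0.0, 0.998, 0.059, 0.002]
contact_force: [-2.9, 0.4, 5.2]
gripper_width: 0.002
grasp_force: 2.4
```

Request:
send_rows([
  {"translation": [0,0,0.1],"delta_rot": [0,0,0],"jaw": 0},
  {"translation": [0,0,0.2],"delta_rot": [0,0,0],"jaw": 0},
  {"translation": [0,0,0.3],"delta_rot": [0,0,0],"jaw": 0},
  {"translation": [0,0,0.3],"delta_rot": [0,0,0],"jaw": 0},
  {"translation": [0,0,0.3],"delta_rot": [0,0,0],"jaw": 0},
  {"translation": [0,0,0.3],"delta_rot": [0,0,0],"jaw": 0},
  {"translation": [0,0,0.3],"delta_rot": [0,0,0],"jaw": 0},
  {"translation": [0,0,0.3],"delta_rot": [0,0,0],"jaw": 0},
])

```text
time: 45.6
tool_pos: [0.4378, -0.0344, 0.0599]
tool_rot: [0.0, 0.998, 0.059, 0.002]
contact_force: [-1.9, 1.1, 10.8]
gripper_width: 0.001
grasp_force: 5.5
```

Request:
send_rows([
  {"translation": [0,0,-3],"delta_rot": [0,0,0],"jaw": 0},
  {"translation": [0,0,-7],"delta_rot": [0,0,0],"jaw": 0},
  {"translation": [0,0,-11],"delta_rot": [0,0,0],"jaw": 0},
  {"translation": [0,0,-14.2],"delta_rot": [0,0,0.119],"jaw": 0},
  {"translation": [0,0,-14.2],"delta_rot": [0,0,0.119],"jaw": 0},
  {"translation": [0,0,-14.2],"delta_rot": [0,0,0.119],"jaw": 4},
  {"translation": [0,0,-14.2],"delta_rot": [0,0,0.119],"jaw": 4},
  {"translation": [0,0,-14.2],"delta_rot": [0,0,0.119],"jaw": 4},
])

```text
time: 46.4
tool_pos: [0.4351, -0.0338, 0.1976]
tool_rot: [-0.0, 1.0, 0.0, -0.002]
contact_force: [-0.7, 0.9, 0.2]
gripper_width: 0.468
grasp_force: 0.0
```

Request:
send_rows([
  {"translation": [-1.7,-37.5,0],"delta_rot": [0,0,0],"jaw": 4},
  {"translation": [-1.7,-37.5,0],"delta_rot": [0,0,0],"jaw": 4},
  {"translation": [-1.7,-37.5,0],"delta_rot": [0,0,0],"jaw": 4},
  {"translation": [-1.7,-37.5,0],"delta_rot": [0,0,0],"jaw": 4},
  {"translation": [-1.7,-37.5,0],"delta_rot": [0,0,0],"jaw": 4},
  {"translation": [-1.7,-37.5,0],"delta_rot": [0,0,0],"jaw": 4},
  {"translation": [-1.7,-37.5,0],"delta_rot": [0,0,0],"jaw": 4},
  {"translation": [-1.7,-37.5,0],"delta_rot": [0,0,0],"jaw": 4},
])

```text
time: 47.2
tool_pos: [0.4178, 0.3439, 0.1981]
tool_rot: [0.0, 1.0, 0.002, -0.001]
contact_force: [1.3, -0.1, 1.6]
gripper_width: 0.468
grasp_force: 0.0
```

Request:
send_rows([
  {"translation": [0,0,0],"delta_rot": [0,0,0],"jaw": 4},
  {"translation": [0,0,0],"delta_rot": [0,0,0],"jaw": 4},
  {"translation": [0,0,0],"delta_rot": [0,0,0],"jaw": 4},
  {"translation": [0,0,0],"delta_rot": [0,0,0],"jaw": 4},
  {"translation": [0,0,0],"delta_rot": [0,0,0],"jaw": 4},
  {"translation": [0,0,0],"delta_rot": [0,0,0],"jaw": 4},
  {"translation": [0,0,0],"delta_rot": [0,0,0],"jaw": 4},
  {"translation": [0,0,0],"delta_rot": [0,0,0],"jaw": 4},
])

```text
time: 48.0
tool_pos: [0.4193, 0.3408, 0.1999]
tool_rot: [-0.0, 1.0, -0.0, 0.0]
contact_force: [-0.1, -0.6, -0.4]
gripper_width: 0.472
grasp_force: 0.0
```

```bash
python3 look.py wrist; python3 - <<'E'
from h import *
f=np.load("pics/last_wrist.npy",allow_pickle=True).item(); cv2.imwrite("pics/w5.png",f["pixels"])
g=cv2.cvtColor(f["pixels"],cv2.COLOR_BGR2HSV)
P=height(f,np.ones(g.shape[:2],np.uint8)); k=(np.abs(P[:,0]-.46)<.12)&(np.abs(P[:,1]-.36)<.12)&(P[:,2]>.022)&(P[:,2]<.032)
q=P[k]; print(len(q), q.mean(0))
m=cv2.inRange(g,(0,0,0),(180,255,70)); 
for c in cv2.findContours(m,cv2.RETR_EXTERNAL,cv2.CHAIN_APPROX_NONE)[0]:
    if cv2.contourArea(c)>150: print("dark",c.reshape(-1,2).mean(0).round(),np.round(rect(f,c,.027),1))
E
```

```text
t 48.0 tcp mm [419.3 340.8 199.9] psi deg -0.03 F [-0.1 -0.6 -0.4] w 40.1 g 0.0
wrist
t 48.05 tcp mm [419.3 340.9 199.9] psi deg -0.03 F [ 0.2 -0.1  0.9] w 39.9 g 0.0
801 [0.48243656 0.4020627  0.02607388]
dark [254. 334.] [211.3 340.2 821.7 273.4  89.9]
dark [211. 137.] [464.9 387.1  59.   15.5   4.9]
dark [76. 49.] [556.6 521.8  76.2   7.1  73.9]
dark [20. 35.] [569.1 576.5  43.7  15.7  74.6]
dark [458.  11.] [590.4 135.8  47.8  11.1  57.3]
```

View pics/w5.png

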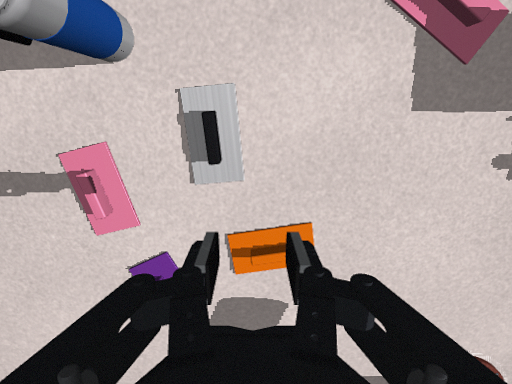

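The silver cover with its black rib is at (211,137), with the rib centre at (465,387) mm and a yaw of about 5°. I go above it and check the plate outline.

Request:
send_rows([
  {"translation": [2.3,-2.3,0],"delta_rot": [0,0,-0.086],"jaw": 4},
  {"translation": [4.6,-4.6,2],"delta_rot": [0,0,-0.086],"jaw": 4},
  {"translation": [4.6,-4.6,5],"delta_rot": [0,0,-0.086],"jaw": 4},
  {"translation": [4.6,-4.6,8],"delta_rot": [0,0,-0.086],"jaw": 4},
  {"translation": [4.6,-4.6,10],"delta_rot": [0,0,-0.086],"jaw": 4},
  {"translation": [4.6,-4.6,10],"delta_rot": [0,0,-0.086],"jaw": 4},
  {"translation": [4.6,-4.6,10],"delta_rot": [0,0,-0.086],"jaw": 4},
  {"translation": [4.6,-4.6,10],"delta_rot": [0,0,-0.086],"jaw": 4},
])

```text
time: 48.85
tool_pos: [0.4663, 0.3877, 0.1019]
tool_rot: [-0.001, 0.999, 0.043, 0.001]
contact_force: [0.1, -1.0, 1.4]
gripper_width: 0.465
grasp_force: 0.0
```

```bash
python3 look.py wrist; python3 - <<'E'
from h import *
f=np.load("pics/last_wrist.npy",allow_pickle=True).item(); cv2.imwrite("pics/w6.png",f["pixels"])
P=height(f,np.ones(f["range_z"].shape,np.uint8)); n=(np.hypot(P[:,0]-.465,P[:,1]-.387)<.1)
q=P[n&(P[:,2]>.003)&(P[:,2]<.035)&(P[:,0]>.41)]; print("plate",np.round(cv2.minAreaRect((q[:,:2]*1000).astype(np.float32))[0],1),cv2.minAreaRect((q[:,:2]*1000).astype(np.float32))[1:])
q=P[n&(P[:,2]>.0245)&(P[:,2]<.030)]; print("rib",cv2.minAreaRect((q[:,:2]*1000).astype(np.float32)),np.median(q[:,2]))
f=grab_frame("top"); P=height(f,np.ones(f["range_z"].shape,np.uint8)); n=(np.hypot(P[:,0]-.57,P[:,1]-.48)<.15)
q=P[n&(P[:,2]>.13)&(P[:,2]<.18)]; print("spray",q.mean(0),len(q))
E
```

```text
t 48.85 tcp mm [466.3 387.7 101.9] psi deg 4.92 F [ 0.1 -1.   1.4] w 39.5 g 0.0
wrist
t 48.9 tcp mm [466.4 387.7 102.1] psi deg 4.92 F [-0.9 -0.4  0.1] w 39.6 g 0.0
plate [464.4 388.1] ((114.40706634521484, 64.00120544433594), 4.962978363037109)
rib ((465.4385070800781, 388.50738525390625), (58.771541595458984, 13.552459716796875), 5.3773884773254395) 0.02597461699480999
spray [0.56699775 0.48638596 0.15629318] 234
```

View pics/w6.png

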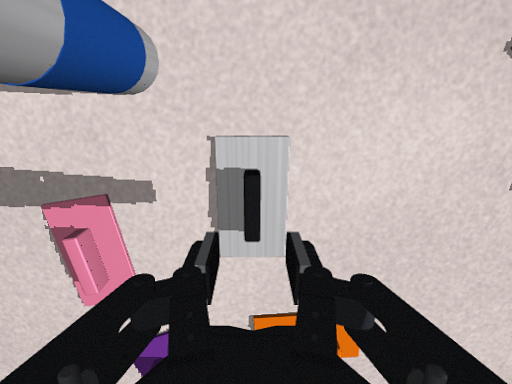

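Request:
send_rows([
  {"translation": [-0.1,0,2],"delta_rot": [0,0,0],"jaw": 4},
  {"translation": [-0.1,0,5],"delta_rot": [0,0,0],"jaw": 4},
  {"translation": [-0.1,0,7],"delta_rot": [0,0,0],"jaw": 4},
  {"translation": [-0.1,0,7.5],"delta_rot": [0,0,0],"jaw": 4},
  {"translation": [-0.1,0,7.6],"delta_rot": [0,0,0],"jaw": 4},
  {"translation": [-0.1,0,7.6],"delta_rot": [0,0,0],"jaw": 4},
  {"translation": [-0.1,0,7.6],"delta_rot": [0,0,0],"jaw": 4},
  {"translation": [-0.1,0,7.6],"delta_rot": [0,0,0],"jaw": 4},
])

```text
time: 49.75
tool_pos: [0.4651, 0.3874, 0.0253]
tool_rot: [-0.001, 0.999, 0.043, 0.001]
contact_force: [-0.1, 0.9, 0.6]
gripper_width: 0.469
grasp_force: 0.0
```

Request:
send_rows([
  {"translation": [0,0,0],"delta_rot": [0,0,0],"jaw": 0.8},
  {"translation": [0,0,0],"delta_rot": [0,0,0],"jaw": 0.8},
  {"translation": [0,0,0],"delta_rot": [0,0,0],"jaw": 0.8},
  {"translation": [0,0,0],"delta_rot": [0,0,0],"jaw": 0.8},
  {"translation": [0,0,0],"delta_rot": [0,0,0],"jaw": 0.8},
  {"translation": [0,0,0],"delta_rot": [0,0,0],"jaw": 0.8},
  {"translation": [0,0,0],"delta_rot": [0,0,0],"jaw": 0.8},
  {"translation": [0,0,0],"delta_rot": [0,0,0],"jaw": 0.8},
])

```text
time: 50.55
tool_pos: [0.4647, 0.3872, 0.0245]
tool_rot: [-0.0, 0.999, 0.043, 0.0]
contact_force: [-0.3, 0.0, 5.1]
gripper_width: 0.147
grasp_force: 62.3
```

Request:
send_rows([
  {"translation": [0,0,-2],"delta_rot": [0,0,0],"jaw": 0.8},
  {"translation": [0,0,-6],"delta_rot": [0,0,0],"jaw": 0.8},
  {"translation": [0,0,-10.5],"delta_rot": [0,0,0],"jaw": 0.8},
  {"translation": [0,0,-15],"delta_rot": [0,0,0],"jaw": 0.8},
  {"translation": [0.2,2,-15],"delta_rot": [0,0,0],"jaw": 0.8},
  {"translation": [0.6,5,-15],"delta_rot": [0,0,0],"jaw": 0.8},
  {"translation": [1.1,9,-15],"delta_rot": [0,0,0],"jaw": 0.8},
  {"translation": [1.7,13.5,-15],"delta_rot": [0,0,0],"jaw": 0.8},
])

```text
time: 51.35
tool_pos: [0.4919, 0.2528, 0.1725]
tool_rot: [0.0, 0.999, 0.044, -0.001]
contact_force: [0.9, -0.3, -1.9]
gripper_width: 0.146
grasp_force: 61.4
```

Request:
send_rows([
  {"translation": [0.5,4.5,0],"delta_rot": [0,0,0],"jaw": 0.8},
  {"translation": [1.1,9,0],"delta_rot": [0,0,0],"jaw": 0.8},
  {"translation": [1.6,13.5,0],"delta_rot": [0,0,0],"jaw": 0.8},
  {"translation": [2.2,18,0],"delta_rot": [0,0,0],"jaw": 0.8},
  {"translation": [2.7,22,0],"delta_rot": [0,0,-0.034],"jaw": 0.8},
  {"translation": [3.1,25.5,0],"delta_rot": [0,0,-0.034],"jaw": 0.8},
  {"translation": [3.4,27.9,0],"delta_rot": [0,0,-0.034],"jaw": 0.8},
  {"translation": [3.4,27.9,0],"delta_rot": [0,0,-0.034],"jaw": 0.8},
])

```text
time: 52.15
tool_pos: [0.5502, -0.0239, 0.1725]
tool_rot: [0.0, 0.998, 0.058, -0.001]
contact_force: [0.2, 1.2, -1.4]
gripper_width: 0.149
grasp_force: 61.4
```

Request:
send_rows([
  {"translation": [0,0,0],"delta_rot": [0,0,0],"jaw": 0.8},
  {"translation": [0,0,0],"delta_rot": [0,0,0],"jaw": 0.8},
  {"translation": [0,0,0.8],"delta_rot": [0,0,0],"jaw": 0.8},
  {"translation": [0,0,1.6],"delta_rot": [0,0,0],"jaw": 0.8},
  {"translation": [0,0,2.3],"delta_rot": [0,0,0],"jaw": 0.8},
  {"translation": [0,0,2.5],"delta_rot": [0,0,0],"jaw": 0.8},
  {"translation": [0,0,2.5],"delta_rot": [0,0,0],"jaw": 0.8},
  {"translation": [0,0,2.5],"delta_rot": [0,0,0],"jaw": 0.8},
])

```text
time: 52.95
tool_pos: [0.5506, -0.0212, 0.1489]
tool_rot: [0.0, 0.998, 0.06, 0.0]
contact_force: [-0.4, 0.6, -2.1]
gripper_width: 0.146
grasp_force: 61.4
```

```bash
python3 - <<'E'
from h import *
st(); f=grab_frame("wrist"); cv2.imwrite("pics/w7.png",f["pixels"])
P=height(f,np.ones(f["range_z"].shape,np.uint8)); n=(np.hypot(P[:,0]-.552,P[:,1]+.02)<.1)&(P[:,2]>.114)&(P[:,2]<.150)&(P[:,0]>.49)
q=P[n]; print(np.percentile(q[:,2],[10,50,90]),cv2.minAreaRect((q[:,:2]*1000).astype(np.float32)))
E
```

```text
t 52.95 tcp mm [550.6 -21.2 148.9] psi deg 6.87 F [-0.4  0.6 -2.1] w 12.4 g 61.4
[0.12772319 0.12857433 0.13985789] ((550.9973754882812, -20.821544647216797), (115.87482452392578, 64.27303314208984), 6.64346170425415)
```

View pics/w7.png

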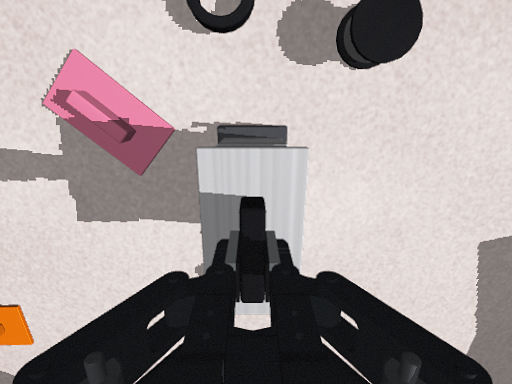

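The cover is held level and centred over the stack, with its plate spanning (200-305,148-310). Its underside is about 10 mm above the stack top, so I feel down slowly.

Request:
send_rows([
  {"translation": [0,0,0.25],"delta_rot": [0,0,0],"jaw": 0.8},
  {"translation": [0,0,0.5],"delta_rot": [0,0,0],"jaw": 0.8},
  {"translation": [0,0,0.7],"delta_rot": [0,0,0],"jaw": 0.8},
  {"translation": [0,0,0.85],"delta_rot": [0,0,0],"jaw": 0.8},
  {"translation": [0,0,0.95],"delta_rot": [0,0,0],"jaw": 0.8},
  {"translation": [0,0,1.05],"delta_rot": [0,0,0],"jaw": 0.8},
  {"translation": [0,0,1.12],"delta_rot": [0,0,0],"jaw": 0.8},
  {"translation": [0,0,1.12],"delta_rot": [0,0,0],"jaw": 0.8},
])

```text
time: 53.8
tool_pos: [0.5508, -0.0213, 0.1383]
tool_rot: [0.0, 0.998, 0.06, 0.0]
contact_force: [-2.7, 1.1, 3.0]
gripper_width: 0.143
grasp_force: 62.0
```

Request:
send_rows([
  {"translation": [0,0,0],"delta_rot": [0,0,0],"jaw": 4},
  {"translation": [0,0,0],"delta_rot": [0,0,0],"jaw": 4},
  {"translation": [0,0,0],"delta_rot": [0,0,0],"jaw": 4},
  {"translation": [0,0,0],"delta_rot": [0,0,0],"jaw": 4},
  {"translation": [0,0,-2],"delta_rot": [0,0,0],"jaw": 4},
  {"translation": [0,0,-5],"delta_rot": [0,0,0],"jaw": 4},
  {"translation": [0,0,-8],"delta_rot": [0,0,0],"jaw": 4},
  {"translation": [0,0,-9],"delta_rot": [0,0,0],"jaw": 4},
])

```text
time: 54.6
tool_pos: [0.5522, -0.0215, 0.2315]
tool_rot: [0.001, 0.998, 0.06, 0.003]
contact_force: [0.7, 0.1, 0.7]
gripper_width: 0.467
grasp_force: 0.0
```

Request:
send_rows([
  {"translation": [-5,0,0],"delta_rot": [0,0,0],"jaw": 4},
  {"translation": [-9,0,0],"delta_rot": [0,0,0],"jaw": 4},
  {"translation": [-12,0,0],"delta_rot": [0,0,0],"jaw": 4},
  {"translation": [-14,0,0],"delta_rot": [0,0,0],"jaw": 4},
  {"translation": [-15,0,0],"delta_rot": [0,0,0],"jaw": 4},
  {"translation": [-15,0,0],"delta_rot": [0,0,0],"jaw": 4},
  {"translation": [-15,0,0],"delta_rot": [0,0,0],"jaw": 4},
  {"translation": [-15,0,0],"delta_rot": [0,0,0],"jaw": 4},
])

```text
time: 55.4
tool_pos: [0.4022, -0.0391, 0.2276]
tool_rot: [-0.0, 0.998, 0.06, -0.0]
contact_force: [0.9, -0.7, -0.3]
gripper_width: 0.473
grasp_force: 0.0
```

```bash
python3 - <<'E'
from h import *
st(); 
for n in("wrist","scene"):
    f=grab_frame(n); 
    P=height(f,np.ones(f["range_z"].shape,np.uint8)); m=(np.hypot(P[:,0]-.552,P[:,1]+.02)<.09)&(P[:,2]>.114)&(P[:,2]<.150)
    q=P[m]; print(n,np.percentile(q[:,2],[10,50,90]),cv2.minAreaRect((q[:,:2]*1000).astype(np.float32)))
    k=P[(np.hypot(P[:,0]-.436,P[:,1]+.0345)<.008)&(P[:,2]<.09)]; print("knob",np.percentile(k[:,2],[50,90]) if len(k) else None)
cv2.imwrite("pics/s5.png",cv2.resize(f["pixels"][130:260,180:310],None,fx=4,fy=4,interpolation=cv2.INTER_CUBIC))
E
```

```text
t 55.4 tcp mm [402.2 -39.1 227.6] psi deg 6.88 F [ 0.9 -0.7 -0.3] w 40.2 g 0.0
wrist [0.11704611 0.1180933  0.13923703] ((526.3565063476562, -23.679981231689453), (66.60611724853516, 63.79960632324219), 6.879878997802734)
knob [0.04501339 0.04612569]
scene [0.11824905 0.12022198 0.14001634] ((549.29150390625, -21.496631622314453), (119.58135223388672, 65.30192565917969), 7.302645206451416)
knob [0.0451677 0.0478368]
```

View pics/s5.png

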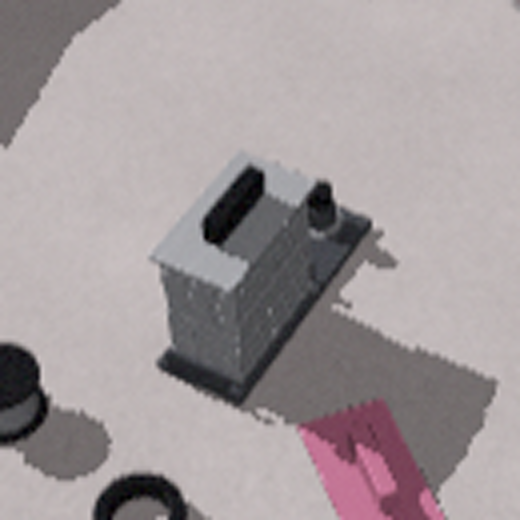

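The cover lies square on the stack at crop (225,225), its top at about 118 mm as expected. The knob top is at 46 mm, so it is down, and the robot is clear.

```bash
python3 -c "
from plant import *
print(job_done())"
```

```text
the job is handed in; nothing more can be done
None
```

I handed the job in with all five modules stacked square on the pile, their fuse caps pressed home, the locking knob pushed back down and the cover plate on top; the hand-in reported no pass or fail.

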